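# Load the sample changer and lock its height stop

## Task

Get the sample changer ready for its run: press every honey-coloured resin mount lying on the bench down into the spring magazine, one on another, until each is caught beneath the two catches, then swing the magazine's cover fully shut. Slacken the knurled lock ring below the height-stop knob, turn the knob until its pointer stands exactly over the brass index clip on the dial, and turn the lock ring clockwise fully tight again with the pointer still on the index. Leave everything else on the bench where it is.

Things in the scene. Friction and masses are not known exactly. Their poses are not given: they have to be found in the camera images.
- changer: sample changer: white casting 150 (x) x 310 (y) x 30 mm high, bolted down; origin under its centre, x forward, y left. Near its +y end stands the spring magazine with its cover, near its -y end the height-stop knob with lock ring and dial
- mouth (a point): on the magazine's axis at the height of the catches' underside, 110 mm above the bench; axes as the changer's. Four upright steel guide rods, 8 mm thick, at x +-16.4, y +-19.5 from here, their round tops 18 mm above this point, leave a 43 mm bore. Its +-x sides are open between the rods (31 mm wide) for fingers on a mount's rim, down to a foot 74 mm below
- follower (a joint): how far the white spring follower that fills the bore is pressed down (m): 0 = empty magazine, its top 2 mm below point mouth; 0.066 = bottomed. It pushes up with 2 N at 0, 5.3 N at the bottom. Each mount takes 12 mm; five fill the magazine
- catch_l (a joint): outward slide (m, 0 to 0.006) of the +y one of two like spring catches on the +-y sides. Bevelled prongs stand 3 mm over a mount's rim, bevels up to 13 mm above point mouth. A mount laid in the mouth rests on them, underside 6 to 10 mm above point mouth; pushed straight down with 10 to 18 N until its top is 1 to 2 mm below point mouth, it snaps under and the follower holds it there
- cover_hinge (a point): middle of the hinge line of the magazine's cover, a plain grey plate 64 mm wide (x), 90 mm long, 4 mm thick; the line runs along the changer's x, 48 mm to +y of point mouth and 21 mm above it
- cover_edge (a point): middle of the cover's free edge, 93 mm from the hinge line
- cover (a joint): angle of the cover (rad): 0 = shut, level over the magazine; 1.57 upright; up to 2.3 = leaning out to +y. It stays where it is left; about 1 N at its edge moves it
- knob_axis (a point): on the common upright axis of the height-stop knob and its lock ring, 84 mm above the bench. The knob is black and fluted, 34 mm across, from 68 to 102 mm above the bench
- height_knob (a joint): turn of the knob (rad), growing clockwise seen from above, 0 to 4.6 (stops). With the ring slack it turns with about 0.06 N m and stays where it is left; tightening the ring does not turn it
- lock_ring (a joint): turn of the knurled steel lock ring below the knob (60 mm across, 50 to 66 mm above the bench, coaxial), rad, growing clockwise seen from above: 0 = fully slack, 1.2 = fully tight, stops at both. It takes 0.25 to 0.4 N m and stays where it is left. Below 0.4 the knob is free; beyond 0.5 the ring clamps the knob, harder the farther it is turned
- pointer_tip (a point): tip of the pointer on the knob's foot, a flat bar 7 mm wide, 4 mm thick, 68 to 72 mm above the bench, reaching 46 mm out from the axis over ring and dial; it turns with the knob
- index_point (a point): inner point of the brass index clip on the dial's rim, 46 mm from the knob's axis, top 47.5 mm above the bench; fixed at the setting wanted. The black dial plate, 120 mm across, has its top 45 mm above the bench
- mount1: one of the round resin mounts lying on the bench: honey-coloured disc, 40 mm across, 12 mm thick, 20 g, a dark leaf section in its face; the origin is its centre. Either face may be up
- mount2: another such mount, all alike; between three and five are there at the start
- mount3: another such mount
- mount4: another such mount
- mount5: another such mount
- forceps: steel forceps, 115 mm long (along x), 12 mm wide, 8 mm high, lying among the mounts; origin in the middle of the underside
- petri_dish: closed petri dish, 63 mm across, 15 mm high, among the mounts; origin under its centre
- dropper_bottle: brown bottle, 34 mm across, 70 mm high; origin under its centre
- loupe: black hand magnifier, 42 mm across, 34 mm high; origin under its centre
- marker_pen: marker pen, 120 mm long (along x), 11 mm thick; origin under its centre
- beaker: glass beaker, 72 mm across, 70 mm high; origin under its centre
Not all that is in view belongs to the job. What is shaped like the mount1 but red or white is not meant.

How it is judged:
On the way, in this order (a step that is already met when the one before it is completed fails the run):
1. the lock ring has been slackened (value of joint lock_ring below 0.4 rad), for 0.2 s.
2. with the ring slack, the knob's pointer has been turned to the index (horizontal distance between pointer_tip and index_point below 0.004 m and value of joint lock_ring below 0.5 rad), for 0.2 s.
3. the lock ring has been turned tight with the pointer on the index (horizontal distance between pointer_tip and index_point below 0.004 m and value of joint lock_ring above 1.1 rad), for 0.2 s.
At the end, for the whole second after the job is handed in: every mount present rests in the magazine below the catches (centre within 5 mm of its axis, at least 4 mm below the catches' underside); cover shut (within 0.06 rad); pointer tip within 4 mm of the index point seen from above; lock ring beyond 1.1 of its 1.2 rad (all of step 3 and horizontal distance between each of mount1, mount2, mount3, mount4, mount5 and mouth below 0.005 m and z of mount1 in the frame of mouth between -0.072 and -0.004 m and linear speed of each of mount1, mount2, mount3, mount4, mount5 below 0.02 m/s and z of mount2 in the frame of mouth between -0.072 and -0.004 m and z of mount3 in the frame of mouth between -0.072 and -0.004 m and z of mount4 in the frame of mouth between -0.072 and -0.004 m and z of mount5 in the frame of mouth between -0.072 and -0.004 m and value of joint cover below 0.06 rad); the robot touches nothing.
It fails at once if something on the bench that is no part of the job was moved by more than 40 mm (distance of any of forceps, petri_dish, dropper_bottle, loupe, marker_pen, beaker from where it was at the start of the episode above 0.04 m).
Of mount1, mount2, mount3, mount4, mount5 only 3 to 5 are there at a start; the rules pass over those that are not, and their reading is None.
At some moment in a run one of mount1, mount2, mount3, mount4, mount5 may be knocked a few centimetres aside while the robot is not near it.
Once in a run the grip may slacken for a moment while it holds something.
It also fails if it takes over 210 s, if anything falls off the work surface, if the arm or the gripper's body presses on something with over 40 N, if the wrist force passes 120 N, or if a joint passes its speed limit or range.

## Robot

A 6-joint arm with a two-finger parallel gripper is mounted at the origin on the work surface. World frame = base frame: x ahead of the robot, y to its left, z up, the work surface at z = 0. Lengths are in m, angles in rad, forces in N, time in s.
With the tool pointing down it reaches from about 0.25 to 0.775 m from the base axis. Payload 4 kg.
Tool frame: the origin (TCP) lies midway between the tips of the shut fingers; the grasp point (between the pads) lies 19 mm behind it; z points along the fingers, y is the direction in which the jaws open and shut (so a half turn about z gives the same grasp; the last joint's range is limited). The gripper opens to 94 mm and grips with 3 to 60 N. Pads are 16 mm wide; open, the fingers measure 119 mm over their backs; the gripper's body (75 mm by 177 mm) begins 78 mm behind the grasp point.
Start: joints at [1.112, 0.087, 1.371, -0, 1.684, -0.103], TCP at [0.192, 0.516, 0.206] pointing down, gripper open.
Joint ranges: [-3.1, 3.1], [-0.76, 2.03], [0.27, 2.55], [-1.08, 4.22], [0.17, 2.65], [-2.57, 2.57]. Speed limits (rad/s): [2.79, 2.79, 3.14, 3.14, 3.14, 3.14].

## Interface

Orientations are given as [roll, pitch, yaw] about the fixed x, y, z axes, in that order (R = Rz(yaw) Ry(pitch) Rx(roll)).
In Python, from bench import robot, cams gives the robot as it stands.
- The arm moves only by the tool step_arm, never from a script. Its argument "plan" is a list that holds one entry, the list of rows, each a list of 5 numbers: the shift along the world's x, y, z in mm, then the turn about the world's z in rad, then the opening in per cent of the stroke, from 0 (shut) to 100 (fully open). In form: [[[tx, ty, tz, turn, fingers], ...]]. A call has 1 to 8 rows; each row is the pose to reach, as a shift and turn from the pose commanded when the call began; what a row does not reach only later rows make up. A row lasts 1/12 s, in which the tool goes at most 41.7 mm and 7.16 degrees, less where a joint would pass 70% of its speed; a pose out of reach is approached as far as the arm can. A call with a gripper value outside its range is refused whole. The fingers move at their own pace and stop on an object; the grip force is fixed at half the most. Time passes only in rows, so rows that repeat a pose let the fingers close. It gives the time, the measured TCP pose, the force and the opening at its end, in the units of the state.
- robot.get_obs(): the state, without advancing time (a new reading comes with each control period).
- cams.snapshot(name): name is "side" or "top" or "wrist"; returns a dict with "frame" (480x640x3 uint8, red, green, blue), "camera_matrix" (3x3 intrinsics, pixels), "k1" (the pictures are not rectified: a ray, as slopes to the right and down, at radius r is drawn at 1 + k1 r^2 times it, then the intrinsics apply), "origin" and "attitude" of the camera in the world; the wrist camera has in their place "T_tool_cam" (4x4, takes a point from camera to tool coordinates, whose origin is the TCP and whose axes are the flange's). Camera axes: x right, y down, z forward; pixel columns grow to the right and rows downward; lengths in m; the calibration is good to about 2 mm. A picture is of the moment at which its call begins: read the wrist's pose just before it. There is no depth.
- robot.close_job(): hands the job in, once; it reports no verdict.
The state is a dict: "time": time; "joint_positions": joint angles; "qvel": joint speeds; "joint_torque": joint torques, N m; "tool_pos": TCP position; "ee_rot": TCP orientation; "wrist_force": force on the tool from outside, world axes, zero at the start; "wrist_torque": the same for the moment, N m; "width": finger opening in m.
Only numpy, scipy, OpenCV 4.12 (cv2) and the standard library are available. Lean on these libraries where they do the work, as an engineer would, in place of code of your own. Each camera call takes 0.05 s, during which the arm holds its last target. There are 200 camera calls.

## Working session

There is one attempt and no reset: what is moved stays moved. The work goes in short steps, Python scripts to look and compute and a tool call to move; the robot and the scene stay as the last step left them, time stands still between calls to the robot, and variables do not carry over. Pictures are saved under pics/ and viewed, about 12 in all and at most 16, crops included, and the job is handed in when it is done.

Besides the shell and the picture viewer there is one more tool, called after "Call:" as name([rows], argument=value, ...), one row to a line, values as JSON. step_arm: Moves the arm, as the interface text tells. Its arguments: {"type":"object","properties":{"plan":{"type":"array"}},"required":["plan"]}

```bash
ls; mkdir -p pics; cat > h.py <<'E'
import numpy as np, cv2, json
from scipy.spatial.transform import Rotation as R
from bench import robot, cams
def snap(name,fn=None):
    o=robot.get_obs(); s=cams.snapshot(name); s['obs']=o
    if fn: cv2.imwrite('pics/'+fn,s['frame'][:,:,::-1])
    s['K']=np.array(s['camera_matrix']); 
    if name=='wrist':
        T=np.array(s['T_tool_cam']); Rt=rot(o['ee_rot'])
        s['R']=Rt@T[:3,:3]; s['o']=Rt@T[:3,3]+np.array(o['tool_pos'])
    else:
        s['R']=rot(s['attitude']); s['o']=np.array(s['origin'])
    return s
def rot(a):
    a=np.array(a)
    return a if a.shape==(3,3) else R.from_euler('xyz',a).as_matrix()
def ray(s,u,v):
    K=s['K'];x=(u-K[0,2])/K[0,0];y=(v-K[1,2])/K[1,1]
    rd=np.hypot(x,y);r=rd
    for _ in range(20): r=rd/(1+s['k1']*r*r)
    f=r/rd if rd>0 else 1
    return s['R']@np.array([x*f,y*f,1])
def onz(s,u,v,z):
    d=ray(s,u,v);return s['o']+d*(z-s['o'][2])/d[2]
def proj(s,p):
    c=s['R'].T@(np.array(p)-s['o']);x,y=c[:2]/c[2];f=1+s['k1']*(x*x+y*y)
    return np.array([s['K'][0,0]*x*f+s['K'][0,2],s['K'][1,1]*y*f+s['K'][1,2]])
def honey(s,z=0.012,amin=100):
    h=cv2.cvtColor(s['frame'],cv2.COLOR_RGB2HSV)
    m=cv2.inRange(h,(10,110,90),(28,255,255))
    n,l,st,c=cv2.connectedComponentsWithStats(m)
    return [(st[i,4],c[i].round(1),st[i,:4],onz(s,*c[i],z).round(4)) for i in range(1,n) if st[i,4]>amin]
E
python3 - <<'E'
from h import *
for n in ('top','side'):
    s=snap(n,n+'0.png'); print(n,s['origin'],s['attitude'],s['K'].tolist(),s['k1'])
    for b in honey(s): print(b)
print(robot.get_obs())
E
```

```text
pics
top [ 0.41937415 -0.08723714  1.40414366] [-3.03852881e+00 -2.73874192e-04 -1.56956917e+00] [[550.9836195081293, 0.0, 322.6894052838453], [0.0, 550.9836195081293, 238.6696670744965], [0.0, 0.0, 1.0]] 0.005315625051372507
(np.int32(235), array([418. , 224.6]), array([410, 216,  17,  18], dtype=int32), array([ 0.5998, -0.3301,  0.012 ]))
(np.int32(242), array([445.7, 258.1]), array([437, 250,  18,  17], dtype=int32), array([ 0.5144, -0.3989,  0.012 ]))
(np.int32(232), array([339.9, 295.5]), array([332, 287,  17,  18], dtype=int32), array([ 0.4199, -0.1309,  0.012 ]))
side [ 0.31869879 -0.8484481   1.04780885] [-2.42702787  0.01841754 -0.28892387] [[622.6410248606905, 0.0, 315.57147826661225], [0.0, 622.6410248606905, 241.80211792043224], [0.0, 0.0, 1.0]] 0.0004832988622363468
(np.int32(338), array([271.3, 313.6]), array([261, 304,  21,  21], dtype=int32), array([ 0.4174, -0.1376,  0.012 ]))
(np.int32(158), array([439.3, 314.1]), array([431, 306,  18,  15], dtype=int32), array([ 0.7374, -0.2383,  0.012 ]))
(np.int32(424), array([390.8, 374.2]), array([380, 363,  23,  23], dtype=int32), array([ 0.5971, -0.335 ,  0.012 ]))
(np.int32(469), array([359.7, 420.3]), array([348, 408,  24,  26], dtype=int32), array([ 0.5121, -0.4038,  0.012 ]))
{'time': 0.1, 'joint_positions': array([ 1.11189281e+00,  8.78867792e-02,  1.37210790e+00, -4.40900347e-05,
        1.68360687e+00, -1.03070852e-01]), 'qvel': array([ 0.00071359, -0.0008857 , -0.00397684,  0.0001156 , -0.00126159,
       -0.0003701 ]), 'joint_torque': array([ 2.65154762e-03, -3.41251087e+01, -3.03302944e+01,  7.21295387e-02,
        3.03992734e-02, -1.18759590e-04]), 'tool_pos': array([0.19138391, 0.51509161, 0.2044157 ]), 'ee_rot': array([-3.13958991e+00, -1.63104694e-04,  2.78575491e+00]), 'wrist_force': array([ 1.23947423, -0.03924768, -0.16515087]), 'wrist_torque': array([-0.02288494,  0.00090217,  0.03552833]), 'width': 0.09412046212151329}
```

View pics/top0.png

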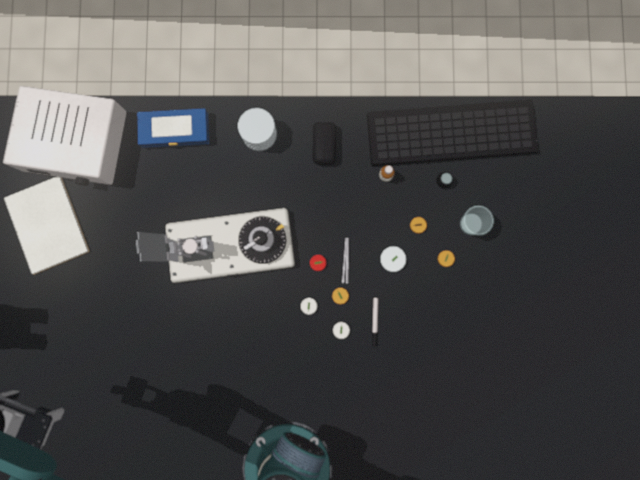

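View pics/side0.png

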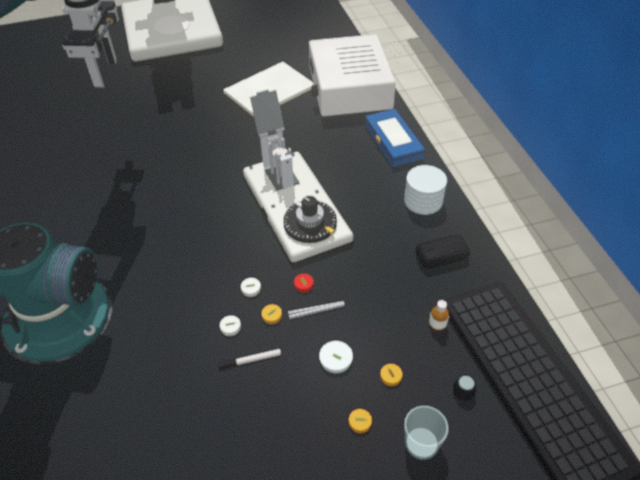

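Top view shows what could pass for mounts: honey discs at (340,296), (418,225) and (446,258); red disc (318,262); white discs (309,306) and (341,330); petri dish (393,259); brown bottle (386,173). I choose the three honey ones. The cover stands open at the +y (left) end of the changer, and the knob is at (262,240).

```bash
python3 - <<'E'
from h import *
s=snap('top')
hs=cv2.cvtColor(s['frame'],cv2.COLOR_RGB2HSV)
m=cv2.inRange(hs,(0,0,150),(180,70,255))[200:290,160:300]
# close holes and take the biggest
m=cv2.morphologyEx(m,cv2.MORPH_CLOSE,np.ones((5,5)))
c=max(cv2.findContours(m,0,2)[0],key=cv2.contourArea)+np.array([160,200])
P=np.array([onz(s,*p[0],.03)[:2] for p in c],np.float32)*1000
r=cv2.minAreaRect(P); print(r)
for u,v in [(279,229),(262,240),(248,247),(190,246)]: print(u,v,onz(s,u,v,.05).round(3))
crop=s['frame'][195:295,130:300,::-1]
cv2.imwrite('pics/c1.png',cv2.resize(crop,None,fx=4.7,fy=4.7,interpolation=cv2.INTER_CUBIC))
E
```

```text
((546.6689453125, 147.3162841796875), (147.90382385253906, 306.9358215332031), 7.666876316070557)
279 229 [0.583 0.021 0.05 ]
262 240 [0.556 0.062 0.05 ]
248 247 [0.539 0.097 0.05 ]
190 246 [0.541 0.24  0.05 ]
```

View pics/c1.png

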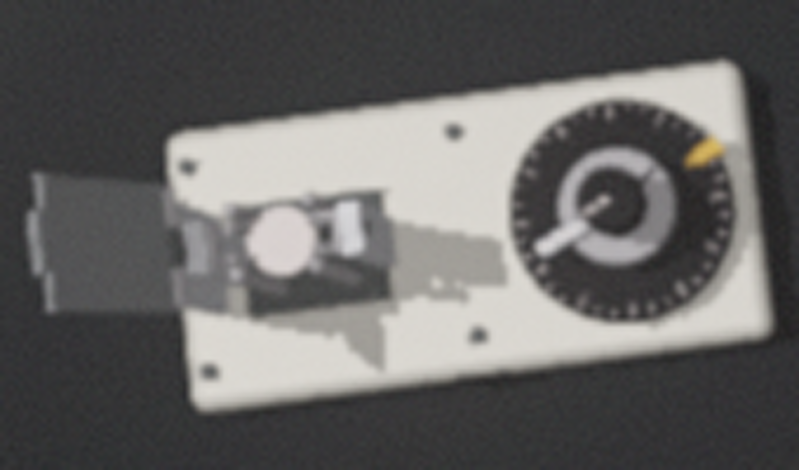

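The dial crop shows the pointer at (540,248), pointing roughly away from the brass clip at (690,160), so about half a turn is needed. Changer yaw is about +0.134. I'm moving over it for a close look.

Call:
step_arm([
  [[25, -30, 16, -0.12, 100], [50, -60, 32, -0.24, 100], [75, -90, 48, -0.36, 100], [100, -120, 64, -0.48, 100], [125, -150, 80, -0.6, 100], [150, -180, 96, -0.72, 100], [175, -210, 112, -0.84, 100], [200, -240, 128, -0.96, 100]],
])

```text
time: 0.82
tool_pos: [0.3897, 0.2769, 0.3325]
ee_rot: [-3.142, -0.0, 1.82]
wrist_force: [-0.3, -0.3, -0.1]
width: 0.0942
```

Call:
step_arm([
  [[25, -30, 0, -0.09, 100], [50, -60, 0, -0.18, 100], [75, -90, 0, -0.27, 100], [100, -120, 0, -0.36, 100], [125, -150, 0, -0.42, 100], [150, -180, 0, -0.42, 100], [150, -180, 0, -0.42, 100], [150, -180, 0, -0.42, 100]],
])

```text
time: 1.48
tool_pos: [0.5397, 0.097, 0.3303]
ee_rot: [-3.139, 0.0, 1.402]
wrist_force: [-0.2, 0.3, 1.1]
width: 0.094
```

```bash
python3 - <<'E'
from h import *
s=snap('wrist','w1.png'); print(s['obs']['tool_pos'],s['obs']['ee_rot'],s['obs']['wrist_force'],s['o'],s['R'][:,2],s['K'][0])
print(s['T_tool_cam'])
E
```

```text
[0.53967484 0.09700136 0.33029696] [-3.13856903e+00  4.90604848e-04  1.40231973e+00] [-0.16601412  0.31946549  1.12735946] [0.55265741 0.16831482 0.50953379] [-0.04549839 -0.24962133 -0.96727405] [390.90504732   0.         319.07198362]
[[ 4.23034525e-04 -9.67402959e-01 -2.53241657e-01  7.23927471e-02]
 [ 9.99999893e-01  4.56254356e-04 -7.24499084e-05  2.98805924e-04]
 [ 1.85630865e-04 -2.53241599e-01  9.67403048e-01 -1.79274090e-01]
 [ 0.00000000e+00  0.00000000e+00  0.00000000e+00  1.00000000e+00]]
```

View pics/w1.png

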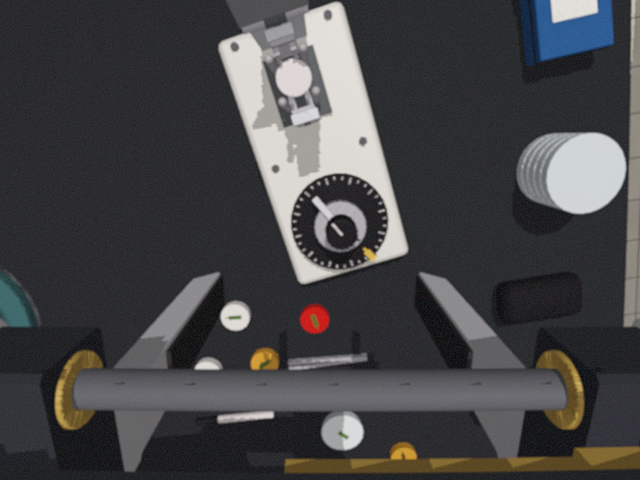

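Wrist view: dial centred about (340,221), pointer tip about (315,198), clip about (368,252), pale follower at (294,77) with rods around it. No further honey discs are visible.

```bash
cat >> h.py <<'E'
def dial(s,box,zt=.045):
    x0,y0,x1,y1=box
    g=cv2.cvtColor(s['frame'],cv2.COLOR_RGB2GRAY)[y0:y1,x0:x1]
    m=(g<90).astype(np.uint8)*255
    m=cv2.morphologyEx(m,cv2.MORPH_CLOSE,np.ones((7,7)))
    c=max(cv2.findContours(m,0,1)[0],key=cv2.contourArea)
    c=cv2.convexHull(c)+np.array([x0,y0])
    P=np.array([onz(s,*p[0],zt)[:2] for p in c],np.float32)*1000
    return cv2.fitEllipse(P)
def blob(s,lo,hi,box):
    x0,y0,x1,y1=box
    m=cv2.inRange(cv2.cvtColor(s['frame'],cv2.COLOR_RGB2HSV)[y0:y1,x0:x1],lo,hi)
    n,l,st,c=cv2.connectedComponentsWithStats(m)
    i=1+np.argmax(st[1:,4]); return c[i]+np.array([x0,y0]),st[i]
E
python3 - <<'E'
from h import *
s=snap('wrist')
print(dial(s,(285,168,394,274)))
c,st=blob(s,(15,120,80),(32,255,255),(350,235,390,275)); print('clip',c,st,onz(s,*c,.046))
c,st=blob(s,(0,0,150),(15,60,255),(270,50,316,104)); print('foll',c,st,onz(s,*c,.108))
print('tip',onz(s,315,198,.072), 'knobtop', onz(s,341,233,.102))
cv2.imwrite('pics/w1c.png',np.hstack([cv2.resize(s['frame'][165:275,285:395,::-1],(400,400),interpolation=2),cv2.resize(s['frame'][20:130,240:350,::-1],(400,400),interpolation=2)]))
E
```

```text
((564.6278686523438, 54.740570068359375), (115.03681182861328, 146.22703552246094), 34.93920135498047)
clip [368.68965517 253.89655172] [ 12  13  14  14 116] [0.58801193 0.02014017 0.046     ]
foll [294.25810056  78.97988827] [  7  10  36  38 895] [0.53599293 0.22668397 0.108     ]
tip [0.53498125 0.10383069 0.072     ] knobtop [0.55735824 0.06635011 0.102     ]
```

View pics/w1c.png

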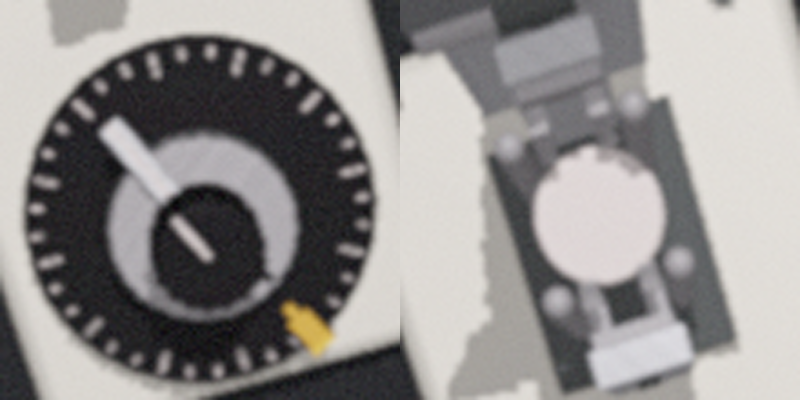

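Left crop: dial centre (200,208), pointer tip (112,127), clip's inner point (287,307). Right crop: rod tops at (508,146), (633,103), (680,262), (557,301), with the two catches on the ±y sides.

```bash
python3 - <<'E'
from h import *
s=snap('wrist')
f=lambda x,y,z,x0,y0:onz(s,x0+x/3.636,y0+y/3.636,z)[:2]
for n,x,y,z in [('dial',200.5,208.5,.045),('ring',203,227,.066),('knob',208,247,.102),('tip',112,127,.072),('clip',287,307,.0475)]: print(n,f(x,y,z,285,165).round(4))
P=np.array([f(x-400,y,.126,240,20) for x,y in [(508,146),(633,103),(680,262),(557,301)]]);print(P.round(4),P.mean(0))
a=P[0]-P[3]+P[1]-P[2];print('yaw',np.arctan2(a[1],a[0])-np.pi/2)
print(np.linalg.norm(P-np.roll(P,1,0),axis=1))
E
```

```text
dial [0.5592 0.0661]
ring [0.5587 0.0646]
knob [0.5586 0.0669]
tip [0.5354 0.1023]
clip [0.583 0.028]
[[0.5171 0.2447]
 [0.5498 0.2494]
 [0.5552 0.2103]
 [0.5223 0.2061]] [0.53608469 0.22765109]
yaw 0.13653575109189786
[0.03896575 0.03306366 0.03946591 0.03307289]
```

Call:
step_arm([
  [[19, -31, -20, 0, 100], [19, -31, -60, 0, 100], [19, -31, -100, 0, 100], [19, -31, -140, 0, 100], [19, -31, -180, 0, 100], [19, -31, -220, 0, 100], [19, -31, -255, 0, 100], [19, -31, -265, 0, 100]],
])

```text
time: 2.3
tool_pos: [0.5529, 0.0692, 0.0607]
ee_rot: [-3.131, 0.002, 1.409]
wrist_force: [-0.3, 0.2, -0.6]
width: 0.0942
```

Call:
step_arm([
  [[0, 0, 0, 0, 100], [0, 0, 0, 0, 100]],
])

```text
time: 2.47
tool_pos: [0.5586, 0.0686, 0.0685]
ee_rot: [3.14, -0.0, 1.407]
wrist_force: [0.8, 0.1, 0.4]
width: 0.0937
```

Call:
step_arm([
  [[0, -2, -9, 0, 100], [0, -2, -18, 0, 100], [0, -2, -18, 0, 100], [0, -2, -18, 0, 100], [0, -2, -18, 0, 60], [0, -2, -18, 0, 40], [0, -2, -18, 0, 40], [0, -2, -18, 0, 40]],
])

```text
time: 3.13
tool_pos: [0.5583, 0.0656, 0.0492]
ee_rot: [3.141, -0.0, 1.406]
wrist_force: [-0.5, 0.3, 0.3]
width: 0.0708
```

Call:
step_arm([
  [[0, 0, 0, 0, 40], [0, 0, 0, 0, 40], [0, 0, 0, 0, 40]],
])

```text
time: 3.38
tool_pos: [0.5582, 0.0656, 0.049]
ee_rot: [3.141, -0.0, 1.406]
wrist_force: [0.0, -0.1, 0.2]
width: 0.0595
```

```bash
python3 - <<'E'
from h import *
s=snap('side','s1.png'); o=robot.get_obs(); print(o)
cv2.imwrite('pics/s1.png',cv2.resize(s['frame'][150:270,230:370,::-1],None,fx=4,fy=4,interpolation=2))
E
```

```text
{'time': 3.4333, 'joint_positions': array([ 1.61370369e-02,  1.95685762e-01,  1.56533098e+00, -4.63946219e-05,
        1.38006874e+00,  1.81181741e-01]), 'qvel': array([ 1.09952422e-05,  5.84812984e-04, -1.05938395e-03, -6.49871026e-04,
        5.81666263e-04, -4.97013635e-04]), 'joint_torque': array([ 8.63499683e-02, -3.63113201e+01, -2.78122705e+01,  1.07151316e-01,
        1.11064967e-01, -4.22006167e-03]), 'tool_pos': array([0.5582402 , 0.06560052, 0.0490122 ]), 'ee_rot': array([ 3.14108558e+00, -4.65761266e-05,  1.40576042e+00]), 'wrist_force': array([ 0.08802555, -0.25622661, -1.04032111]), 'wrist_torque': array([-0.05417888,  0.00221102,  0.025381  ]), 'width': 0.05918531566064824}
```

View pics/s1.png

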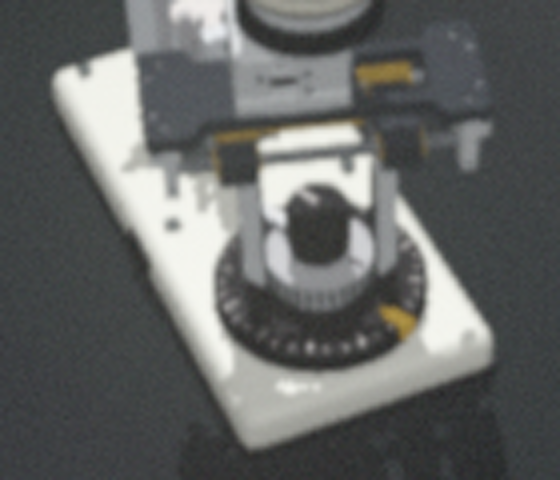

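Fingers are on the ring (59 mm). Now turning it anticlockwise.

Call:
step_arm([
  [[0, 0, 0, 0.1, 40], [0, 0, 0, 0.2, 40], [0, 0, 0, 0.3, 40], [0, 0, 0, 0.4, 40], [0, 0, 0, 0.5, 40], [0, 0, 0, 0.6, 40], [0, 0, 0, 0.7, 40], [0, 0, 0, 0.8, 40]],
])

```text
time: 4.1
tool_pos: [0.5573, 0.0654, 0.049]
ee_rot: [-3.14, -0.001, 2.21]
wrist_force: [-2.6, -1.6, 1.8]
width: 0.0595
```

```bash
python3 - <<'E'
from h import *
o=robot.get_obs();print(o['ee_rot'],o['tool_pos'],o['wrist_force'],o['wrist_torque'],o['width'])
E
```

```text
[-3.14009900e+00 -7.84152671e-04  2.20983800e+00] [0.5573009  0.06537946 0.04898685] [-2.55679305 -1.56457888  1.83186113] [-0.08931284  0.33773136 -0.2613143 ] 0.059502287203252874
```

Call:
step_arm([
  [[0, 0, 0, 0.1, 40], [0, 0, 0, 0.2, 40], [0, 0, 0, 0.3, 40], [0, 0, 0, 0.35, 40], [0, 0, 0, 0.35, 40]],
])

```text
time: 4.52
tool_pos: [0.5569, 0.0652, 0.0486]
ee_rot: [-3.14, -0.002, 2.556]
wrist_force: [-2.8, -1.1, 1.7]
width: 0.0597
```

```bash
python3 - <<'E'
from h import *
o=robot.get_obs();print(o['ee_rot'],o['tool_pos'],o['wrist_force'],o['wrist_torque'],o['width'])
E
```

```text
[-3.13962688e+00 -1.93953390e-03  2.55605353e+00] [0.55690542 0.06515158 0.04861058] [-2.80466374 -1.0874998   1.65103875] [-0.24535282  0.58622118  0.13673728] 0.05968497939849715
```

Call:
step_arm([
  [[0, 0, 0, 0, 75], [0, 0, 0, 0, 80], [0, 0, 0, 0, 80], [1, 0, 10, 0, 80], [2, 1, 28, 0, 80], [2, 1, 28, 0, 50], [2, 1, 28, 0, 20], [2, 1, 28, 0, 20]],
])

```text
time: 5.18
tool_pos: [0.5601, 0.0667, 0.0769]
ee_rot: [3.141, 0.0, 2.556]
wrist_force: [0.7, 0.0, -0.5]
width: 0.0587
```

Call:
step_arm([
  [[0, 0, 0, 0, 20], [0, 0, 0, 0, 20], [0, 0, 0, 0, 20], [0, 0, 0, 0, 20], [0, 0, 0, 0, 20], [0, 0, 0, 0, 20]],
])

```text
time: 5.68
tool_pos: [0.5581, 0.0644, 0.0759]
ee_rot: [-3.135, -0.002, 2.555]
wrist_force: [-3.8, -5.3, 0.3]
width: 0.0331
```

```bash
python3 - <<'E'
from h import *
s=snap('wrist'); o=s['obs'];print(o['ee_rot'],o['tool_pos'],o['wrist_force'],o['wrist_torque'],o['width'])
s2=snap('side')
a=s['frame'][:,:,::-1]
cv2.imwrite('pics/w2.png',np.hstack([cv2.resize(a,(400,300)),cv2.resize(s2['frame'][150:270,220:380,::-1],(400,300),interpolation=2)]))
E
```

```text
[-3.13529355e+00 -1.92561908e-03  2.55515400e+00] [0.55807338 0.06441909 0.07593212] [-3.82983249 -5.31152589  0.26149112] [-9.09110313e-01  6.88340593e-01 -3.95784345e-05] 0.033149987865620026
```

View pics/w2.png

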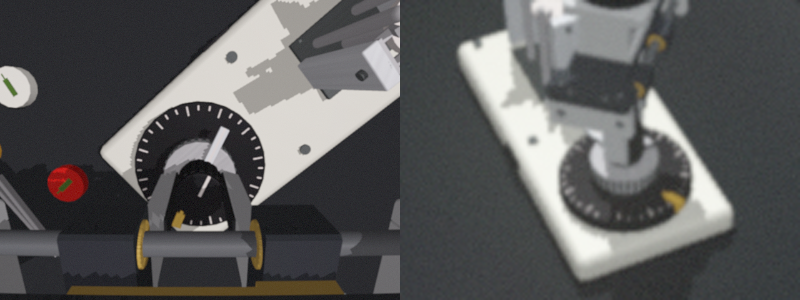

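The wrist view shows the pads on the knob with the pointer clear of them, still pointing up towards the magazine. Shifting about 2 mm to relax the side load, then turning clockwise.

Call:
step_arm([
  [[-1, -2, 0, 0, 20], [-1, -2, 0, -0.1, 20], [-1, -2, 0, -0.2, 20], [-1, -2, 0, -0.3, 20], [-1, -2, 0, -0.4, 20], [-1, -2, 0, -0.5, 20], [-1, -2, 0, -0.6, 20], [-1, -2, 0, -0.6, 20]],
])

```text
time: 6.45
tool_pos: [0.558, 0.0644, 0.076]
ee_rot: [-3.139, -0.001, 1.954]
wrist_force: [-2.3, -1.1, -1.4]
width: 0.0333
```

```bash
python3 - <<'E'
from h import *
s=snap('wrist'); o=s['obs'];print(o['ee_rot'],o['tool_pos'],o['wrist_force'],o['wrist_torque'],o['width'])
s2=snap('top')
cv2.imwrite('pics/w3.png',np.hstack([cv2.resize(s['frame'][:,:,::-1],(400,300)),cv2.resize(s2['frame'][200:290,220:340,::-1],(400,300),interpolation=2)]))
E
```

```text
[-3.13906511e+00 -6.29211430e-04  1.95400885e+00] [0.55803663 0.06435342 0.07597438] [-2.33396319 -1.09423402 -1.36408362] [-0.32676228  0.37690979 -0.05901955] 0.033312798613133895
```

View pics/w3.png

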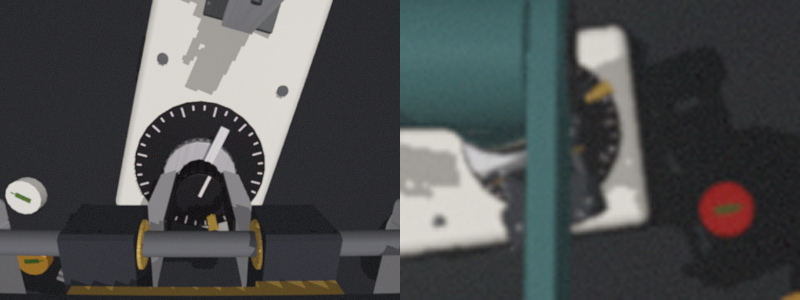

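Pointer moved with the gripper, and the 0.06 N m matches a slack ring. Continuing the turn.

Call:
step_arm([
  [[0, 0, 0, -0.12, 20], [0, 0, 0, -0.24, 20], [0, 0, 0, -0.36, 20], [0, 0, 0, -0.48, 20], [0, 0, 0, -0.6, 20], [0, 0, 0, -0.72, 20], [0, 0, 0, -0.84, 20], [0, 0, 0, -0.96, 20]],
])

```text
time: 7.22
tool_pos: [0.558, 0.0644, 0.076]
ee_rot: [-3.14, 0.002, 0.992]
wrist_force: [-2.1, -2.1, -1.2]
width: 0.0334
```

Call:
step_arm([
  [[0, 0, 0, -0.12, 20], [0, 0, 0, -0.24, 20], [0, 0, 0, -0.36, 20], [0, 0, 0, -0.48, 20], [0, 0, 0, -0.6, 20], [0, 0, 0, -0.72, 20], [0, 0, 0, -0.84, 20], [0, 0, 0, -0.96, 20]],
])

```text
time: 7.88
tool_pos: [0.558, 0.0644, 0.076]
ee_rot: [3.141, 0.003, 0.032]
wrist_force: [-2.3, -1.7, -1.5]
width: 0.0339
```

Call:
step_arm([
  [[0, 0, 0, -0.12, 20], [0, 0, 0, -0.24, 20], [0, 0, 0, -0.36, 20], [0, 0, 0, -0.48, 20], [0, 0, 0, -0.58, 20], [0, 0, 0, -0.58, 20], [0, 0, 0, -0.58, 20]],
])

```text
time: 8.47
tool_pos: [0.558, 0.0645, 0.076]
ee_rot: [3.14, 0.002, -0.54]
wrist_force: [-2.7, -3.0, -2.6]
width: 0.0337
```

```bash
python3 - <<'E'
from h import *
s=snap('wrist'); o=s['obs'];print(o['ee_rot'],o['tool_pos'],o['wrist_force'],o['wrist_torque'],o['width'],o['joint_positions'])
s2=snap('side')
cv2.imwrite('pics/w4.png',np.hstack([cv2.resize(s['frame'][140:390,170:470,::-1],(500,417)),cv2.resize(s2['frame'][180:270,260:360,::-1],(300,417),interpolation=2)]))
E
```

```text
[ 3.13991836e+00  2.18311769e-03 -5.40461997e-01] [0.55801489 0.06446515 0.07596768] [-2.6888021  -3.03734867 -2.6140117 ] [-0.17927294  0.6226121  -0.08826875] 0.03368173447483104 [ 1.42553941e-02  1.75728974e-01  1.53221007e+00 -2.75868127e-04
  1.43639123e+00  2.12554923e+00]
```

View pics/w4.png

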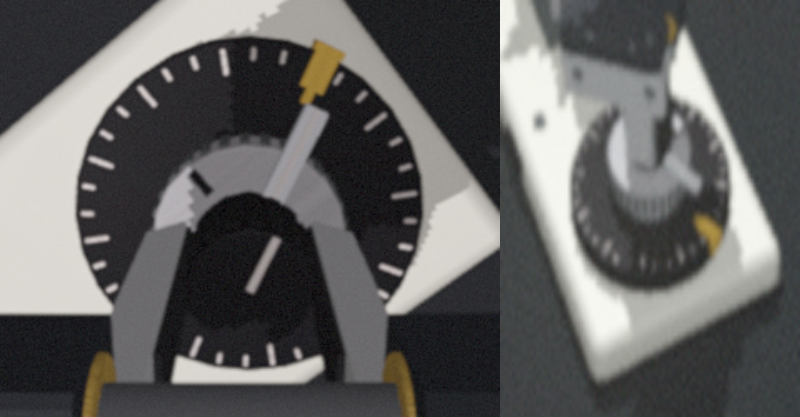

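The pointer tip at (316,108) is almost at the clip's inner point (307,103). Computing what is left.

```bash
python3 - <<'E'
from h import *
s=snap('wrist')
f=lambda x,y,z:onz(s,170+x/1.6667,140+y/1.6667,z)[:2]
t=f(316,109,.072);c=f(307,102,.0475);A=np.array([.558,.0644]);
for n,p in(('tip',t),('clip',c)):
  d=p-A;print(n,p,np.hypot(*d),np.degrees(np.arctan2(d[1],d[0])))
d=f(250,203,.045);print('dialc',d)
E
```

```text
tip [0.58389659 0.02541605] 0.04680151444081748 -56.40437335394244
clip [0.58232641 0.02676449] 0.04481301087566064 -57.12264909081289
dialc [0.56178811 0.0604619 ]
```

Aligned within about 0.5 mm. Opening, turning back, and gripping the ring.

Call:
step_arm([
  [[0, 0, 0, 0, 60], [0, 0, 0, 0, 80], [0, 0, 0, 0, 80], [0, 0, 10, 0.1, 80], [0, 0, 10, 0.22, 80], [0, 0, 10, 0.34, 80], [0, 0, 10, 0.46, 80], [0, 0, 10, 0.58, 80]],
])

```text
time: 9.28
tool_pos: [0.5605, 0.065, 0.0882]
ee_rot: [-3.141, -0.004, 0.042]
wrist_force: [0.1, -0.1, -1.1]
width: 0.0748
```

Call:
step_arm([
  [[0, 0, 0, 0.12, 80], [0, 0, 0, 0.24, 80], [0, 0, 0, 0.36, 80], [0, 0, 0, 0.48, 80], [0, 0, 0, 0.6, 80], [0, 0, 0, 0.72, 80], [0, 0, 0, 0.84, 80], [0, 0, 0, 0.96, 80]],
])

```text
time: 9.95
tool_pos: [0.5604, 0.065, 0.0881]
ee_rot: [3.139, -0.002, 1.002]
wrist_force: [-0.1, 0.4, 0.3]
width: 0.0755
```

Call:
step_arm([
  [[0, 0, 0, 0.12, 80], [0, 0, 0, 0.24, 80], [0, 0, 0, 0.36, 80], [0, 0, 0, 0.48, 80], [0, 0, 0, 0.6, 80], [0, 0, 0, 0.72, 80], [0, 0, 0, 0.84, 80], [0, 0, 0, 0.96, 80]],
])

```text
time: 10.62
tool_pos: [0.5604, 0.065, 0.0881]
ee_rot: [3.138, 0.001, 1.962]
wrist_force: [-0.0, -0.4, -0.2]
width: 0.0749
```

Call:
step_arm([
  [[0, 0, 0, 0.12, 80], [0, 0, 0, 0.24, 80], [0, 0, 0, 0.36, 80], [0, 0, 0, 0.48, 80], [0, 0, 0, 0.6, 80], [0, 0, 0, 0.72, 80], [0, 0, 0, 0.84, 80], [0, 0, 0, 0.92, 80]],
])

```text
time: 11.28
tool_pos: [0.5604, 0.065, 0.0882]
ee_rot: [3.14, 0.003, 2.882]
wrist_force: [-0.5, -0.0, -0.3]
width: 0.0751
```

Call:
step_arm([
  [[0, 0, -12, 0, 80], [0, 0, -24, 0, 80], [0, 0, -36, 0, 80], [0, 0, -36, 0, 80]],
])

```text
time: 11.62
tool_pos: [0.5565, 0.0647, 0.0466]
ee_rot: [-3.14, -0.007, 2.875]
wrist_force: [-0.7, 0.7, 0.2]
width: 0.075
```

Call:
step_arm([
  [[-2, 0, 0, 0, 80], [-2, 0, -1, 0, 60], [-2, 0, -1, 0, 40], [-2, 0, -1, 0, 40], [-2, 0, -1, 0, 40], [-2, 0, -1, 0, 40], [-2, 0, -1, 0, 40]],
])

```text
time: 12.2
tool_pos: [0.5574, 0.0645, 0.0504]
ee_rot: [3.141, 0.001, 2.876]
wrist_force: [0.3, -0.3, 1.2]
width: 0.0594
```

Call:
step_arm([
  [[0, 0, 0, -0.1, 40], [0, 0, 0, -0.2, 40], [0, 0, 0, -0.3, 40], [0, 0, 0, -0.4, 40], [0, 0, 0, -0.5, 40], [0, 0, 0, -0.6, 40], [0, 0, 0, -0.7, 40], [0, 0, 0, -0.8, 40]],
])

```text
time: 12.87
tool_pos: [0.5578, 0.0649, 0.0505]
ee_rot: [3.14, 0.001, 2.072]
wrist_force: [0.5, 0.6, 0.5]
width: 0.059
```

Call:
step_arm([
  [[0, 0, 0, -0.1, 40], [0, 0, 0, -0.2, 40], [0, 0, 0, -0.25, 40], [0, 0, 0, -0.25, 40]],
])

```text
time: 13.2
tool_pos: [0.5579, 0.0649, 0.0504]
ee_rot: [3.139, -0.0, 1.825]
wrist_force: [1.4, 1.5, 0.4]
width: 0.0596
```

```bash
python3 - <<'E'
from h import *
o=robot.get_obs();print(o['ee_rot'],o['tool_pos'],o['wrist_force'],o['wrist_torque'],o['width'])
E
```

```text
[ 3.13936136e+00 -2.68947595e-05  1.82504311e+00] [0.55788737 0.06493409 0.05044086] [1.37819075 1.45713972 0.35194773] [ 0.05517321 -0.18660874 -0.22036677] 0.05963331302420601
```

Call:
step_arm([
  [[0, 0, 0, -0.05, 40], [0, 0, 0, -0.1, 40], [0, 0, 0, -0.15, 40], [0, 0, 0, -0.15, 40]],
])

```text
time: 13.53
tool_pos: [0.5579, 0.0649, 0.0504]
ee_rot: [3.139, -0.0, 1.676]
wrist_force: [1.4, 0.8, 0.5]
width: 0.0592
```

```bash
python3 - <<'E'
from h import *
o=robot.get_obs();print(o['ee_rot'],o['tool_pos'],o['wrist_force'],o['wrist_torque'],o['width'])
E
```

```text
[ 3.13927264e+00 -3.43319976e-04  1.67648280e+00] [0.55794346 0.06493872 0.05040461] [1.43303234 0.75176417 0.45084805] [ 0.15249313 -0.27922822 -0.13529994] 0.05923907903538002
```

Call:
step_arm([
  [[0, 0, 0, -0.05, 40], [0, 0, 0, -0.1, 40], [0, 0, 0, -0.15, 40], [0, 0, 0, -0.15, 40]],
])

```text
time: 13.87
tool_pos: [0.5581, 0.0655, 0.0506]
ee_rot: [3.139, -0.001, 1.529]
wrist_force: [1.4, 2.0, 1.0]
width: 0.0595
```

```bash
python3 - <<'E'
from h import *
s=snap('wrist');o=s['obs'];print(o['ee_rot'],o['tool_pos'],o['wrist_force'],o['wrist_torque'],o['width'],o['joint_torque'][5])
cv2.imwrite('pics/w5.png',cv2.resize(s['frame'][140:390,170:470,::-1],(600,500)))
E
```

```text
[ 3.13895094e+00 -1.40762250e-03  1.52859268e+00] [0.55806143 0.06550336 0.05058491] [1.39676828 2.04803084 0.97209948] [ 0.42597283 -0.41942227  0.31433834] 0.05947357437028888 0.6736373528838158
```

View pics/w5.png

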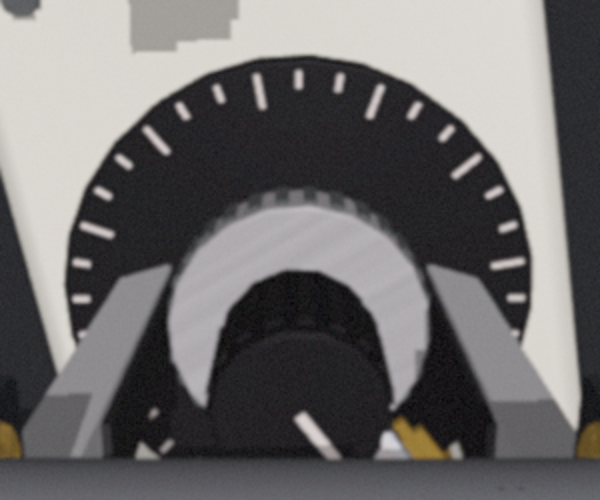

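The pointer is still at the clip (lower right, 400,440), and joint-6 torque has risen to 0.67, which suggests the end stop. One more nudge, then release and check from above.

Call:
step_arm([
  [[0, 0, 0, -0.05, 40], [0, 0, 0, -0.1, 40], [0, 0, 0, -0.1, 40]],
])

```text
time: 14.17
tool_pos: [0.5581, 0.0649, 0.0507]
ee_rot: [3.139, -0.001, 1.427]
wrist_force: [3.6, 1.8, 0.8]
width: 0.0596
```

```bash
python3 - <<'E'
from h import *
o=robot.get_obs();print(o['ee_rot'],o['tool_pos'],o['wrist_force'],o['wrist_torque'],o['width'],o['joint_torque'][5])
E
```

```text
[ 3.13891733e+00 -8.60315001e-04  1.42703881e+00] [0.55811554 0.06490687 0.05068889] [3.63760715 1.81905637 0.82596656] [ 0.35517887 -0.46330601  0.06708797] 0.05960412960970782 0.33129229210317135
```

Call:
step_arm([
  [[0, 0, 0, 0, 60], [0, 0, 0, 0, 80], [0, 0, 0, 0, 80], [0, 0, 0, 0, 80], [0, 0, 30, 0, 100], [0, 0, 70, 0, 100], [-10, 0, 110, 0, 100], [-20, 30, 150, 0, 100]],
])

```text
time: 14.83
tool_pos: [0.5385, 0.0859, 0.1944]
ee_rot: [-3.141, 0.003, 1.421]
wrist_force: [0.9, 0.6, 0.4]
width: 0.0931
```

Call:
step_arm([
  [[0, 0, 20, 0, 100], [0, 0, 20, 0, 100], [0, 0, 20, 0, 100]],
])

```text
time: 15.08
tool_pos: [0.539, 0.0889, 0.2132]
ee_rot: [3.14, 0.0, 1.426]
wrist_force: [-0.4, -0.1, -0.8]
width: 0.0936
```

```bash
python3 - <<'E'
from h import *
s=snap('wrist');o=s['obs'];print(o['ee_rot'],o['tool_pos'])
u,v=proj(s,[.558,.0644,.05]).astype(int);print(u,v)
x0,y0=u-75,max(0,v-75);print(x0,y0)
cv2.imwrite('pics/w6.png',cv2.resize(s['frame'][y0:y0+150,x0:x0+150,::-1],(600,600),interpolation=2))
s=snap('top')
for b in honey(s):print(b)
E
```

```text
[3.14002037e+00 3.92363186e-04 1.42604890e+00] [0.53898171 0.08888392 0.2132428 ]
343 242
268 167
(np.int32(235), array([418. , 224.6]), array([410, 216,  17,  18], dtype=int32), array([ 0.5996, -0.3301,  0.012 ]))
(np.int32(243), array([445.8, 258. ]), array([437, 250,  18,  17], dtype=int32), array([ 0.5145, -0.399 ,  0.012 ]))
(np.int32(222), array([340. , 295.8]), array([332, 288,  17,  17], dtype=int32), array([ 0.4192, -0.1311,  0.012 ]))
```

View pics/w6.png

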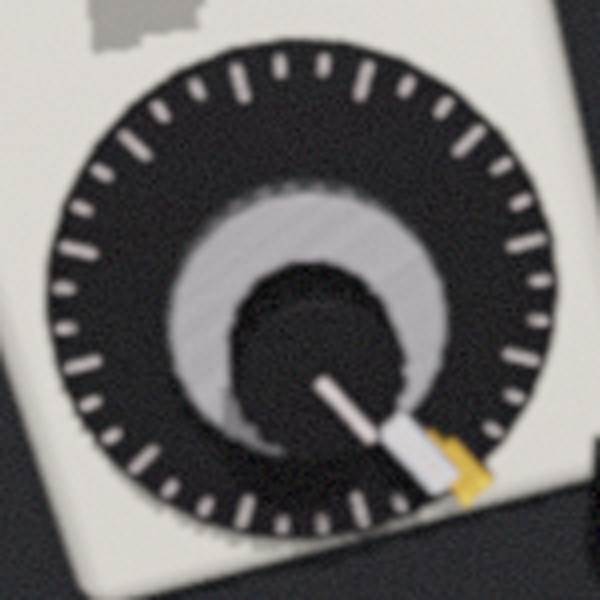

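```bash
python3 - <<'E'
from h import *
s=snap('wrist');A=np.array([.558,.0644])
t=onz(s,268+443/4,167+478/4,.072)[:2];d=t-A;print('tip',t,np.hypot(*d),np.degrees(np.arctan2(d[1],d[0])))
for p in[(300,322,.066),(303,290,.045)]:print(onz(s,268+p[0]/4,167+p[1]/4,p[2]))
# mark in the w4 view (pose then)
Rt=rot([3.13992,.00218,-.54046]);T=np.array(s['T_tool_cam'])
q=dict(s);q['R']=Rt@T[:3,:3];q['o']=Rt@T[:3,3]+np.array([.55801,.06447,.07597])
m=onz(q,290,249.8,.066)[:2]-A;a=np.arctan2(m[1],m[0]);print('mark slack',np.degrees(a),np.hypot(*m))
for r in(0.9,1.1,1.2,1.3):
  b=a-r;print(r,np.degrees(b),(proj(s,[A[0]+.027*np.cos(b),A[1]+.027*np.sin(b),.066])-[268,167])*4)
E
```

```text
tip [0.58082015 0.02774509] 0.043178017984287845 -58.094955273395954
[0.55476995 0.06533393 0.066     ]
[0.55677763 0.06658583 0.045     ]
mark slack 9.63157029838256 0.022196042744213593
0.9 -41.93463126339153 [417.54586924 390.211732  ]
1.1 -53.393787166008 [401.21289846 408.33907513]
1.2 -59.12336511731622 [391.77459545 416.16186682]
1.3 -64.85294306862446 [381.6104685  423.05982953]
```

The ring's dark mark was at 9.6° when slack, and a full tightening puts it under the pointer, where it is indeed hidden. Tip angle is −58° against the clip's −57°. Ring and knob are done, so on to the mounts.

Call:
step_arm([
  [[-20, -30, 0, 0.12, 70], [-40, -65, 0, 0.24, 70], [-60, -100, 0, 0.36, 70], [-80, -135, 0, 0.48, 70], [-100, -170, 0, 0.6, 70], [-120, -200, -20, 0.72, 70], [-120, -223, -40, 0.84, 70], [-120, -223, -50, 0.96, 70]],
])

```text
time: 15.9
tool_pos: [0.4157, -0.1372, 0.1589]
ee_rot: [-3.138, -0.004, 2.339]
wrist_force: [1.0, -0.3, 0.1]
width: 0.0659
```

Call:
step_arm([
  [[0, 0, 0, 0.12, 70], [0, 0, 0, 0.24, 70], [0, 0, 0, 0.24, 70], [0, 0, 0, 0.24, 70]],
])

```text
time: 16.23
tool_pos: [0.4179, -0.1338, 0.1607]
ee_rot: [-3.141, -0.004, 2.575]
wrist_force: [-0.2, 0.1, 0.8]
width: 0.0658
```

```bash
python3 - <<'E'
from h import *
s=snap('wrist','w7.png');o=s['obs'];print(o['ee_rot'],o['tool_pos'],o['width'])
for b in honey(s):print(b, (b[3]-o['tool_pos']).round(4))
E
```

```text
[-3.14110231 -0.00360099  2.57513837] [ 0.41792252 -0.13382738  0.16074109] 0.065774795944487
(np.int32(1741), array([323.4, 223.4]), array([300, 200,  48,  48], dtype=int32), array([ 0.4188, -0.131 ,  0.012 ])) [ 0.0009  0.0028 -0.1487]
(np.int32(282), array([587.9, 306. ]), array([573, 294,  26,  24], dtype=int32), array([0.6149, 0.033 , 0.012 ])) [ 0.197   0.1668 -0.1487]
(np.int32(1442), array([143.9, 390.9]), array([130, 351,  36,  80], dtype=int32), array([ 0.4661, -0.3677,  0.012 ])) [ 0.0482 -0.2339 -0.1487]
(np.int32(1430), array([494.1, 390.9]), array([473, 351,  36,  80], dtype=int32), array([ 0.6489, -0.0797,  0.012 ])) [ 0.231   0.0541 -0.1487]
(np.int32(7467), array([430.2, 462.2]), array([201, 445, 439,  28], dtype=int32), array([ 0.6904, -0.1724,  0.012 ])) [ 0.2725 -0.0386 -0.1487]
```

View pics/w7.png

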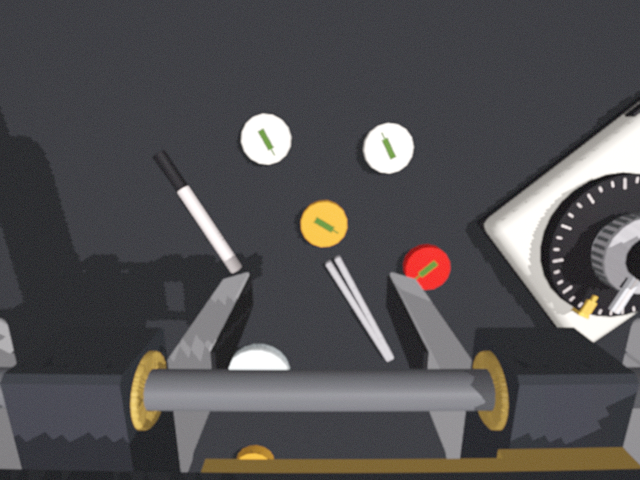

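The wrist crop confirms the honey mount at (324,224), free of neighbours along the jaw direction; the forceps tip is just below it and the white and red discs are clear.

Call:
step_arm([
  [[0, 2, -40, 0, 70], [0, 2, -80, 0, 70], [0, 2, -115, 0, 70], [0, 2, -140, 0, 70], [0, 2, -150, 0, 70], [0, 2, -150, 0, 70], [0, 2, -150, 0, 70]],
])

```text
time: 16.87
tool_pos: [0.4193, -0.1319, 0.0131]
ee_rot: [3.142, 0.0, 2.578]
wrist_force: [-0.1, 0.5, 0.2]
width: 0.066
```

Call:
step_arm([
  [[0, 0, -8, 0, 65], [0, 0, -8, 0, 50], [0, 0, -8, 0, 30], [0, 0, -8, 0, 30], [0, 0, -8, 0, 30], [0, 0, -8, 0, 30], [0, 0, -8, 0, 30], [0, 0, -8, 0, 30]],
])

```text
time: 17.53
tool_pos: [0.4196, -0.1321, 0.0054]
ee_rot: [3.141, 0.002, 2.579]
wrist_force: [-0.7, -0.4, 4.9]
width: 0.0391
```

Call:
step_arm([
  [[0, 0, 0, 0, 55], [0, 0, 0, 0, 55], [0, 0, -3, 0, 55], [0, 0, -3, 0, 30], [0, 0, -3, 0, 30], [0, 0, -3, 0, 30], [0, 0, -3, 0, 30], [0, 0, -3, 0, 30]],
])

```text
time: 18.2
tool_pos: [0.4188, -0.1319, 0.0015]
ee_rot: [3.142, -0.0, 2.579]
wrist_force: [-0.1, -0.5, -0.0]
width: 0.0394
```

Call:
step_arm([
  [[0, 0, 10, 0, 30], [0, 0, 40, 0, 30], [0, 0, 80, 0, 30], [0, 0, 120, 0, 30], [0, 0, 140, 0, 30], [0, 0, 140, 0, 30]],
])

```text
time: 18.7
tool_pos: [0.4223, -0.1334, 0.1489]
ee_rot: [3.14, 0.013, 2.579]
wrist_force: [0.4, 0.3, -0.3]
width: 0.0392
```

```bash
python3 - <<'E'
from h import *
s=snap('wrist','w8.png');o=s['obs'];print(o['ee_rot'],o['tool_pos'],o['width'],o['wrist_force'])
for b in honey(s):print(b[:3])
h=cv2.cvtColor(s['frame'],cv2.COLOR_RGB2HSV);print(proj(s,o['tool_pos']))
E
```

```text
[3.13981874 0.01307977 2.57890029] [ 0.4223437  -0.1334424   0.14887378] 0.039248985602157734 [ 0.35335242  0.29084073 -0.3025247 ]
(np.int32(5457), array([318.8, 295.5]), array([276, 253,  87,  86], dtype=int32))
(np.int32(301), array([593.4, 306.4]), array([577, 295,  28,  23], dtype=int32))
(np.int32(1027), array([211.6, 391.7]), array([202, 351,  24,  81], dtype=int32))
(np.int32(1017), array([426.3, 392. ]), array([413, 351,  24,  81], dtype=int32))
(np.int32(7415), array([362.7, 462.9]), array([124, 446, 443,  27], dtype=int32))
[320.76932782 289.33783765]
```

Mount A is held (39 mm wide, in the wrist view between the fingers). Carrying it to the magazine.

Call:
step_arm([
  [[10, 33, 15, -0.1, 30], [22, 68, 25, -0.2, 30], [34, 105, 25, -0.3, 30], [46, 142, 25, -0.4, 30], [58, 179, 25, -0.5, 30], [70, 216, 25, -0.6, 30], [82, 253, 25, -0.7, 30], [94, 290, 25, -0.8, 30]],
])

```text
time: 19.42
tool_pos: [0.5118, 0.1599, 0.1643]
ee_rot: [-3.138, 0.0, 1.774]
wrist_force: [0.4, -0.6, -0.0]
width: 0.0388
```

Call:
step_arm([
  [[12, 35, 0, -0.073, 30], [20, 60, 0, -0.073, 30], [22, 68, 0, -0.073, 30], [22, 68, 0, -0.073, 30], [22, 68, 0, -0.073, 30]],
])

```text
time: 19.83
tool_pos: [0.534, 0.2253, 0.165]
ee_rot: [-3.138, 0.002, 1.706]
wrist_force: [-1.0, -0.2, -0.4]
width: 0.039
```

```bash
python3 - <<'E'
from h import *
s=snap('wrist','w9.png');o=s['obs'];print(o['ee_rot'],o['tool_pos'],o['width'])
for b in honey(s,amin=2000):print(b[:3])
for dx in(-16.4,16.4):
  for dy in(-19.5,19.5):
    c,n=np.cos(.1355),np.sin(.1355);print(proj(s,[.5353+(c*dx-n*dy)/1e3,.2262+(n*dx+c*dy)/1e3,.128]).round())
cv2.imwrite('pics/w9.png',s['frame'][100:420,120:520,::-1])
E
```

```text
[-3.13839458e+00  1.52425423e-03  1.70634402e+00] [0.53397485 0.225317   0.16496589] 0.03903963366069327
(np.int32(5164), array([318.7, 295.3]), array([276, 254,  87,  84], dtype=int32))
(np.int32(7172), array([367.1, 462.8]), array([124, 446, 443,  27], dtype=int32))
[294. 294.]
[293. 231.]
[349. 295.]
[351. 231.]
```

View pics/w9.png

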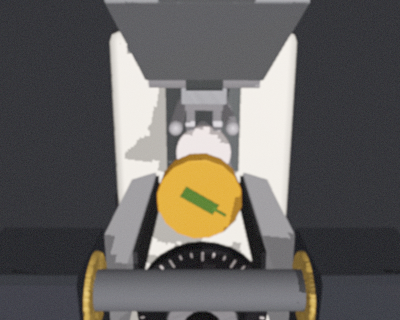

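```bash
python3 - <<'E'
from h import *
s=snap('wrist');o=s['obs'];p=o['tool_pos'];print(p)
m=blob(s,(10,110,90),(28,255,255),(240,230,400,345));print(m)
c=[m[1][0]+m[1][2]/2+240,m[1][1]+m[1][3]/2+230]
print(proj(s,p+[0,0,.0105]),proj(s,p+[0,0,-.0015]),c)
print('mount by vision',onz(s,*c,p[2]+.0105))
P=np.array([onz(s,u,v,.1275) for u,v in((296,229),(353,229))]);print(P,P.mean(0))
y=np.array([-np.sin(.1355),np.cos(.1355)])*.0195;print('mouth',P.mean(0)[:2]-y)
E
```

```text
[0.53416422 0.22474889 0.1655272 ]
(array([318.65923629, 295.32971506]), array([  36,   24,   86,   84, 5159], dtype=int32))
[319.07931886 297.05638629] [319.1361872  287.36599255] [np.float64(319.0), np.float64(296.0)]
mount by vision [0.53405664 0.22526792 0.1760272 ]
[[0.51817285 0.2437372  0.1275    ]
 [0.5504228  0.24813008 0.1275    ]] [0.53429782 0.24593364 0.1275    ]
mouth [0.536932   0.22661238]
```

Vision puts the mouth about (+2.3,+1.8) mm from the TCP. The held mount agrees with the projection within 0.5 mm. Lowering.

Call:
step_arm([
  [[2, 2, -10, 0, 30], [2, 2, -25, 0, 30], [2, 2, -35, 0, 30], [2, 2, -40, 0, 30], [2, 2, -44, 0, 30], [2, 2, -44, 0, 30]],
])

```text
time: 20.43
tool_pos: [0.5364, 0.2277, 0.1215]
ee_rot: [-3.14, 0.0, 1.705]
wrist_force: [-0.5, -1.1, -0.7]
width: 0.0393
```

Call:
step_arm([
  [[0, 0, -6, 0, 30], [0, 0, -10, 0, 30], [0, 0, -14, 0, 30], [0, 0, -17, 0, 30], [0, 0, -20, 0, 30], [0, 0, -23, 0, 30], [0, 0, -25, 0, 30], [0, 0, -25, 0, 30]],
])

```text
time: 21.1
tool_pos: [0.537, 0.2283, 0.097]
ee_rot: [3.141, -0.0, 1.706]
wrist_force: [0.8, 1.0, 1.3]
width: 0.0386
```

```bash
python3 - <<'E'
from h import *
s=snap('wrist');o=s['obs'];p=o['tool_pos'];print(p,o['width'],o['wrist_force'],o['wrist_torque'])
print(blob(s,(10,110,90),(28,255,255),(240,200,400,345)),proj(s,p+[0,0,.0105]))
E
```

```text
[0.53700236 0.22826984 0.09702463] 0.038623819221718377 [0.81433975 0.992215   1.29228424] [ 0.1058966  -0.11799331 -0.01285419]
(array([318.19524618, 299.14898132]), array([  36,   54,   87,   86, 4712], dtype=int32)) [319.13710414 297.02337031]
```

Pressed to 2.5 mm below the mouth without slipping. Releasing, then on to the next.

Call:
step_arm([
  [[0, 0, 0, 0, 45], [0, 0, 0, 0, 50], [0, 0, 0, 0, 50], [0, 0, 10, 0, 50], [0, 0, 40, 0, 60], [0, 0, 75, 0, 60], [0, 0, 75, 0, 60]],
])

```text
time: 21.73
tool_pos: [0.5403, 0.2292, 0.1814]
ee_rot: [3.128, -0.002, 1.706]
wrist_force: [0.5, 0.3, 2.1]
width: 0.0565
```

```bash
python3 - <<'E'
from h import *
s=snap('wrist','w10.png');o=s['obs'];p=o['tool_pos'];print(p,o['width'])
for b in honey(s,.1095,500):print(b)
print(proj(s,[.537,.228,.1095]))
t=snap('top')
for b in honey(t):print(b)
t=snap('side')
for b in honey(t):print(b)
E
```

```text
[0.5403279  0.22924726 0.18143656] 0.05649532809359269
(np.int32(2386), array([311.9, 250.2]), array([282, 220,  61,  60], dtype=int32), array([0.5367, 0.2274, 0.1095]))
(np.int32(1262), array([168.2, 391.2]), array([156, 351,  32,  80], dtype=int32), array([0.4453, 0.1054, 0.1095]))
(np.int32(1198), array([470.1, 391.1]), array([452, 351,  31,  80], dtype=int32), array([0.6686, 0.1337, 0.1095]))
(np.int32(6245), array([416.9, 462.3]), array([174, 447, 440,  25], dtype=int32), array([0.6421, 0.0646, 0.1095]))
[312.47835481 249.32878949]
(np.int32(238), array([433.2, 231.2]), array([425, 223,  17,  17], dtype=int32), array([ 0.5829, -0.3684,  0.012 ]))
(np.int32(181), array([189.6, 245.5]), array([182, 238,  17,  17], dtype=int32), array([0.5456, 0.2501, 0.012 ]))
(np.int32(243), array([445.7, 258.1]), array([437, 250,  18,  17], dtype=int32), array([ 0.5144, -0.3989,  0.012 ]))
(np.int32(157), array([439.3, 314.1]), array([431, 306,  18,  15], dtype=int32), array([ 0.7373, -0.2384,  0.012 ]))
(np.int32(450), array([389.8, 394.8]), array([378, 383,  24,  25], dtype=int32), array([ 0.5802, -0.3735,  0.012 ]))
(np.int32(471), array([359.8, 420.2]), array([348, 408,  24,  26], dtype=int32), array([ 0.5122, -0.4038,  0.012 ]))
```

Mount A sits in the magazine. The pass also shows that mount B was knocked to about (0.583,−0.369). Going there now.

Call:
step_arm([
  [[3, -35, 0, -0.05, 60], [6, -75, 0, -0.1, 60], [9, -115, 0, -0.2, 60], [12, -155, 0, -0.25, 60], [15, -195, 0, -0.3, 60], [18, -235, 0, -0.35, 60], [21, -275, 0, -0.4, 60], [24, -315, 0, -0.45, 60]],
])

```text
time: 22.55
tool_pos: [0.5596, -0.0885, 0.1706]
ee_rot: [-3.138, 0.0, 1.253]
wrist_force: [0.5, 0.3, -0.8]
width: 0.0568
```

Call:
step_arm([
  [[3, -40, 0, -0.05, 60], [6, -80, 0, -0.1, 60], [9, -120, 0, -0.15, 60], [12, -160, 0, -0.2, 60], [15, -200, 0, -0.2, 60], [18, -240, 0, -0.2, 60], [20, -282, 0, -0.2, 60], [20, -282, 0, -0.2, 60]],
])

```text
time: 23.22
tool_pos: [0.5782, -0.376, 0.1678]
ee_rot: [-3.137, 0.003, 1.048]
wrist_force: [-1.4, 0.4, -1.1]
width: 0.0566
```

Call:
step_arm([
  [[0, 0, -10, 0, 60], [0, 0, -10, 0, 60], [0, 0, -10, 0, 60]],
])

```text
time: 23.47
tool_pos: [0.5802, -0.3668, 0.1602]
ee_rot: [-3.137, -0.001, 1.057]
wrist_force: [0.2, -0.2, -0.2]
width: 0.0567
```

```bash
python3 - <<'E'
from h import *
s=snap('wrist','w11.png');o=s['obs'];p=o['tool_pos'];print(p,o['ee_rot'],o['width'])
for b in honey(s,.012,500):print(b,(b[3]-p).round(4))
E
```

```text
[ 0.580221   -0.36675192  0.16024117] [-3.13718491e+00 -1.09974781e-03  1.05727698e+00] 0.056724724591734894
(np.int32(1846), array([323.1, 224.2]), array([299, 200,  49,  49], dtype=int32), array([ 0.5829, -0.3688,  0.012 ])) [ 0.0027 -0.002  -0.1482]
(np.int32(1397), array([276.9, 288.2]), array([259, 265,  38,  47], dtype=int32), array([ 0.5181, -0.3998,  0.012 ])) [-0.0621 -0.033  -0.1482]
(np.int32(1281), array([167.8, 391.1]), array([155, 350,  32,  82], dtype=int32), array([ 0.3697, -0.4399,  0.012 ])) [-0.2105 -0.0731 -0.1482]
(np.int32(1256), array([470.3, 390.7]), array([452, 350,  32,  81], dtype=int32), array([ 0.6267, -0.583 ,  0.012 ])) [ 0.0465 -0.2162 -0.1482]
(np.int32(7136), array([414.4, 462.8]), array([173, 448, 442,  25], dtype=int32), array([ 0.5421, -0.6341,  0.012 ])) [-0.0381 -0.2673 -0.1482]
```

Call:
step_arm([
  [[2, -2, -40, 0, 60], [2, -2, -80, 0, 60], [2, -2, -115, 0, 60], [2, -2, -140, 0, 60], [2, -2, -150, 0, 60], [2, -2, -150, 0, 60], [2, -2, -150, 0, 60]],
])

```text
time: 24.1
tool_pos: [0.5837, -0.3703, 0.0139]
ee_rot: [3.14, 0.0, 1.057]
wrist_force: [-0.0, -0.1, 1.0]
width: 0.0564
```

Call:
step_arm([
  [[0, 0, -8, 0, 60], [0, 0, -8, 0, 50], [0, 0, -8, 0, 30], [0, 0, -8, 0, 30], [0, 0, -8, 0, 30], [0, 0, -8, 0, 30], [0, 0, -8, 0, 30], [0, 0, -8, 0, 30]],
])

```text
time: 24.77
tool_pos: [0.5835, -0.3713, 0.0059]
ee_rot: [3.14, 0.0, 1.056]
wrist_force: [-1.3, 1.4, 5.7]
width: 0.039
```

Call:
step_arm([
  [[0, 0, 0, 0, 50], [0, 0, 0, 0, 50], [0, 0, -4, 0, 50], [0, 0, -4, 0, 30], [0, 0, -4, 0, 30], [0, 0, -4, 0, 30], [0, 0, -4, 0, 30], [0, 0, -4, 0, 30]],
])

```text
time: 25.43
tool_pos: [0.5829, -0.3709, 0.0004]
ee_rot: [3.141, 0.0, 1.056]
wrist_force: [-0.3, -1.1, 1.8]
width: 0.039
```

Call:
step_arm([
  [[0, 0, 10, 0, 30], [0, 0, 40, 0, 30], [0, 0, 80, 0, 30], [0, 0, 120, 0, 30], [0, 0, 160, 0, 30], [0, 0, 165, 0, 30], [0, 0, 165, 0, 30], [0, 0, 165, 0, 30]],
])

```text
time: 26.1
tool_pos: [0.5827, -0.3707, 0.1655]
ee_rot: [-3.141, -0.0, 1.056]
wrist_force: [0.1, 0.9, -0.6]
width: 0.0391
```

```bash
python3 - <<'E'
from h import *
s=snap('wrist');o=s['obs'];p=o['tool_pos'];print(p,o['ee_rot'],o['width'])
print(blob(s,(10,110,90),(28,255,255),(240,200,400,345))[1],proj(s,p+[0,0,.0105]))
E
```

```text
[ 0.58270417 -0.37068722  0.16551593] [-3.14149413e+00 -4.72321526e-05  1.05594647e+00] 0.039107371104919526
[   6   48  117   88 6450] [317.69587001 297.38919826]
```

Call:
step_arm([
  [[-3, 35, 0, 0.08, 30], [-6, 75, 0, 0.16, 30], [-9, 115, 0, 0.24, 30], [-12, 155, 0, 0.32, 30], [-15, 195, 0, 0.4, 30], [-18, 235, 0, 0.48, 30], [-21, 275, 0, 0.56, 30], [-24, 315, 0, 0.65, 30]],
])

```text
time: 26.82
tool_pos: [0.5566, -0.0537, 0.1621]
ee_rot: [-3.136, -0.002, 1.71]
wrist_force: [-0.3, -0.4, -0.3]
width: 0.0395
```

Call:
step_arm([
  [[-3, 40, 0, 0, 30], [-6, 80, 0, 0, 30], [-9, 120, 0, 0, 30], [-12, 160, 0, 0, 30], [-15, 200, 0, 0, 30], [-18, 240, 0, 0, 30], [-21, 275, 0, 0, 30], [-22, 283, 0, 0, 30]],
])

```text
time: 27.48
tool_pos: [0.534, 0.2318, 0.1619]
ee_rot: [-3.135, -0.002, 1.711]
wrist_force: [-0.7, -0.2, -1.0]
width: 0.0391
```

Call:
step_arm([
  [[0, 0, 0, 0, 30], [0, 0, 0, 0, 30], [0, 0, 0, 0, 30]],
])

```text
time: 27.73
tool_pos: [0.5366, 0.2255, 0.1641]
ee_rot: [-3.139, 0.001, 1.704]
wrist_force: [0.0, -1.2, 0.2]
width: 0.0391
```

```bash
python3 - <<'E'
from h import *
s=snap('wrist');o=s['obs'];p=o['tool_pos'];print(p,o['ee_rot'],o['width'])
print(blob(s,(10,110,90),(28,255,255),(240,200,400,345))[1],proj(s,p+[0,0,.0105]))
E
```

```text
[0.53655336 0.22547752 0.16411942] [-3.13904776e+00  1.35651212e-03  1.70441813e+00] 0.03912036812197787
[  36   20   87  115 7184] [319.07105366 297.05787438]
```

Call:
step_arm([
  [[0, 2, -10, 0, 30], [0, 2, -25, 0, 30], [0, 2, -35, 0, 30], [0, 2, -40, 0, 30], [0, 2, -43, 0, 30], [0, 2, -43, 0, 30]],
])

```text
time: 28.28
tool_pos: [0.5364, 0.228, 0.1217]
ee_rot: [-3.14, 0.001, 1.705]
wrist_force: [-0.8, -2.0, -1.0]
width: 0.0392
```

Call:
step_arm([
  [[0, 0, -6, 0, 30], [0, 0, -10, 0, 30], [0, 0, -14, 0, 30], [0, 0, -17, 0, 30], [0, 0, -20, 0, 30], [0, 0, -23, 0, 30], [0, 0, -25, 0, 30], [0, 0, -25, 0, 30]],
])

```text
time: 28.95
tool_pos: [0.5371, 0.2276, 0.0994]
ee_rot: [3.141, 0.003, 1.705]
wrist_force: [-3.2, -4.3, 4.3]
width: 0.0391
```

```bash
python3 - <<'E'
from h import *
s=snap('wrist');o=s['obs'];p=o['tool_pos'];print(p,o['width'],o['wrist_force'],o['wrist_torque'])
print(blob(s,(10,110,90),(28,255,255),(240,200,400,345)),proj(s,p+[0,0,.0116]))
E
```

```text
[0.53714185 0.22762329 0.09937758] 0.03905252615208085 [-3.16614807 -4.28381376  4.28056897] [-0.97550532  0.59696606  0.04985223]
(array([318.33092616, 293.63982668]), array([  36,   47,   87,   88, 5539], dtype=int32)) [319.15467537 298.04131047]
```

Call:
step_arm([
  [[0, 0, -2, 0, 30], [0, 0, -4, 0, 30], [0, 0, -4, 0, 30], [0, 0, -4, 0, 30]],
])

```text
time: 29.33
tool_pos: [0.5371, 0.2277, 0.0951]
ee_rot: [3.141, 0.003, 1.705]
wrist_force: [-3.0, -4.4, 4.1]
width: 0.0388
```

```bash
python3 - <<'E'
from h import *
s=snap('wrist');o=s['obs'];p=o['tool_pos'];print(p,o['width'],o['wrist_force'],o['wrist_torque'])
print(blob(s,(10,110,90),(28,255,255),(240,200,400,345)),proj(s,p+[0,0,.0116]))
t=snap('side')
a=cv2.resize(s['frame'][180:400,200:440,::-1],(480,440));b=cv2.resize(t['frame'][110:230,230:320,::-1],(320,440),interpolation=2)
cv2.imwrite('pics/w12.png',np.hstack([a,b]))
E
```

```text
[0.5370956  0.22768539 0.09510496] 0.03883993175332858 [-2.96503471 -4.42309936  4.09640627] [-0.9949879   0.59717996 -0.0058206 ]
(array([318.38536103, 296.11414441]), array([  36,   48,   87,   87, 5055], dtype=int32)) [319.14671496 298.04051319]
```

View pics/w12.png

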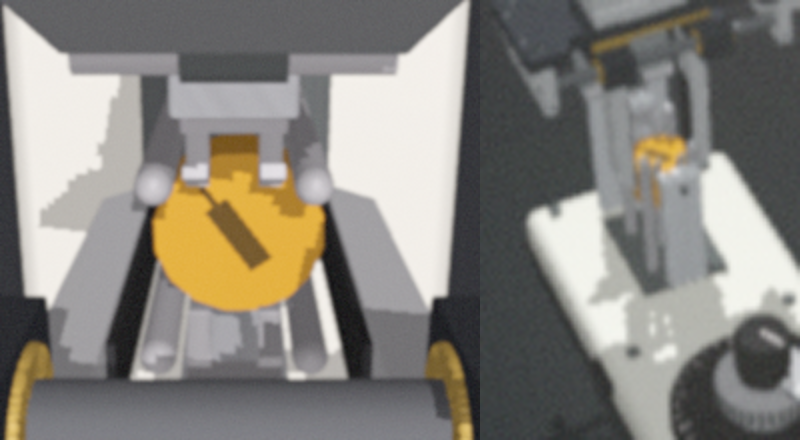

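The mount's +y rim is under its catch (prongs overlap at (195,172) and (270,172)). The −y rim at (240,310) hides its prongs, so the mount has tilted in the grip and that side sits high. I'll release it and press that side down with shut fingers.

Call:
step_arm([
  [[0, 0, 0, 0, 45], [0, 0, 0, 0, 50], [0, 0, 0, 0, 50], [0, 0, 20, 0, 50], [0, 0, 50, 0, 50], [0, 0, 50, 0, 20], [0, 0, 50, 0, 0], [0, 0, 50, 0, 0]],
])

```text
time: 30.1
tool_pos: [0.5368, 0.2294, 0.1431]
ee_rot: [3.141, -0.0, 1.706]
wrist_force: [-0.1, -0.5, 0.3]
width: 0.0306
```

Call:
step_arm([
  [[0, 0, 0, 0, 0], [0, 0, 0, 0, 0], [0, 0, 0, 0, 0], [1, -7, 0, 0, 0], [1, -7, 0, 0, 0]],
])

```text
time: 30.52
tool_pos: [0.5379, 0.221, 0.143]
ee_rot: [-3.141, 0.001, 1.705]
wrist_force: [0.6, -0.3, 0.5]
width: 0.0005
```

```bash
python3 - <<'E'
from h import *
s=snap('wrist');o=s['obs'];p=o['tool_pos'];print(p,o['width'],o['wrist_force'],o['wrist_torque'])
print(blob(s,(10,110,90),(28,255,255),(240,180,400,345)))
a=cv2.resize(s['frame'][180:400,200:440,::-1],(480,440));cv2.imwrite('pics/w13.png',a)
E
```

```text
[0.53787097 0.22103849 0.14299678] 0.0005407026919423792 [ 0.60409068 -0.29505797  0.46849088] [-0.0710031   0.09367813 -0.01384593]
(array([318.68815497, 251.04096539]), array([  44,   36,   71,   71, 3149], dtype=int32))
```

Call:
step_arm([
  [[0, 0, -8, 0, 0], [0, 0, -16, 0, 0], [0, 0, -22, 0, 0], [0, 0, -26, 0, 0], [0, 0, -29, 0, 0], [0, 0, -32, 0, 0], [0, 0, -32, 0, 0]],
])

```text
time: 31.15
tool_pos: [0.5375, 0.2221, 0.1107]
ee_rot: [-3.14, 0.0, 1.706]
wrist_force: [-0.4, -0.4, -0.8]
width: 0.0003
```

Call:
step_arm([
  [[0, 0, -2, 0, 0], [0, 0, -4, 0, 0], [0, 0, -5, 0, 0], [0, 0, -5, 0, 0]],
])

```text
time: 31.48
tool_pos: [0.5381, 0.2222, 0.1072]
ee_rot: [3.141, -0.0, 1.706]
wrist_force: [-0.0, -0.0, 3.0]
width: 0.0004
```

```bash
python3 - <<'E'
from h import *
o=robot.get_obs();print(o['wrist_force'],o['wrist_torque'])
E
```

```text
[-0.02164379 -0.02998771  2.95238635] [-0.09046022  0.26013233  0.01063847]
```

Call:
step_arm([
  [[-1, 6, 0, 0, 0], [-1, 6, -1, 0, 0], [-1, 6, -1, 0, 0], [-1, 6, 15, 0, 0], [-1, 6, 45, 0, 0], [-1, 6, 70, 0, 0], [-1, 6, 70, 0, 0], [-1, 6, 70, 0, 0]],
])

```text
time: 32.15
tool_pos: [0.5376, 0.2288, 0.1777]
ee_rot: [3.139, -0.001, 1.706]
wrist_force: [-0.4, -0.1, -0.8]
width: 0.0002
```

```bash
python3 - <<'E'
from h import *
s=snap('wrist');o=s['obs'];p=o['tool_pos'];print(p,o['width'],o['wrist_force'],o['wrist_torque'])
b=blob(s,(10,110,90),(28,255,255),(240,180,400,300));print(b,onz(s,b[1][0]+b[1][2]/2+240,b[1][1]+b[1][3]/2+180,.109))
a=cv2.resize(s['frame'][180:320,220:420,::-1],(600,420),interpolation=2);cv2.imwrite('pics/w14.png',a)
E
```

```text
[0.5376038  0.22879378 0.17772778] 0.00022284558885072529 [-0.39020273 -0.09101321 -0.77671199] [-0.12583267  0.03490552 -0.01900744]
(array([315.44182451, 249.43409354]), array([  45,   38,   62,   61, 2587], dtype=int32)) [0.53568263 0.22915461 0.109     ]
```

View pics/w14.png

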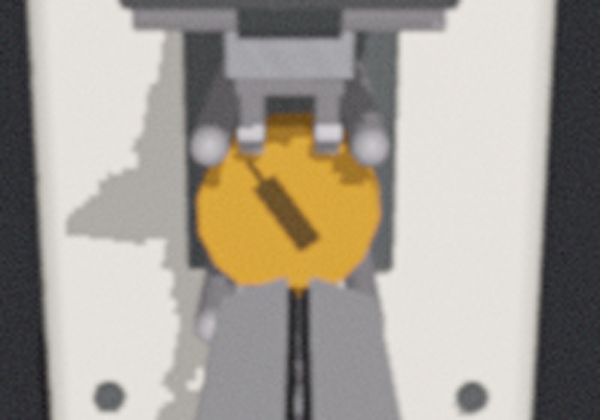

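Two mounts are in. The press met only spring force (3 N) about 2–3 mm below the mouth, so the disc lies level under both catches. On to mount C.

```bash
python3 - <<'E'
from h import *
for n in('top','side'):
  for b in honey(snap(n)):print(b)
E
```

```text
(np.int32(182), array([190.1, 246.3]), array([183, 238,  17,  17], dtype=int32), array([0.5434, 0.2487, 0.012 ]))
(np.int32(241), array([445.8, 258.1]), array([437, 250,  18,  17], dtype=int32), array([ 0.5144, -0.399 ,  0.012 ]))
(np.int32(111), array([278.8, 151. ]), array([271, 147,  17,  14], dtype=int32), array([0.5545, 0.3375, 0.012 ]))
(np.int32(156), array([439.3, 314.1]), array([431, 306,  18,  15], dtype=int32), array([ 0.7374, -0.2383,  0.012 ]))
(np.int32(470), array([359.7, 420.3]), array([348, 408,  24,  26], dtype=int32), array([ 0.5121, -0.4038,  0.012 ]))
```

Call:
step_arm([
  [[-2, -35, 0, 0, 30], [-4, -75, 0, 0, 60], [-6, -115, 0, 0, 60], [-8, -155, 0, 0, 60], [-10, -195, 0, 0, 60], [-12, -235, 0, 0, 60], [-13, -275, 0, 0, 60], [-14, -315, 0, 0, 60]],
])

```text
time: 32.97
tool_pos: [0.5215, -0.0883, 0.1745]
ee_rot: [-3.139, -0.002, 1.706]
wrist_force: [0.9, -0.6, 0.1]
width: 0.05
```

Call:
step_arm([
  [[-2, -40, 0, 0, 60], [-4, -80, 0, 0, 60], [-6, -120, 0, 0, 60], [-7, -160, 0, 0, 60], [-8, -200, 0, 0, 60], [-9, -240, 0, 0, 60], [-10, -280, -6, 0, 60], [-10, -313, -12, 0, 60]],
])

```text
time: 33.63
tool_pos: [0.5117, -0.4023, 0.1623]
ee_rot: [-3.14, -0.002, 1.704]
wrist_force: [0.8, 0.1, 0.3]
width: 0.0566
```

Call:
step_arm([
  [[0, 0, 0, 0, 60], [0, 0, 0, 0, 60], [0, 0, 0, 0, 60]],
])

```text
time: 33.88
tool_pos: [0.5124, -0.3989, 0.1627]
ee_rot: [-3.14, -0.003, 1.706]
wrist_force: [0.2, 0.9, 0.1]
width: 0.0567
```

```bash
python3 - <<'E'
from h import *
s=snap('wrist','w15.png');o=s['obs'];p=o['tool_pos'];print(p,o['ee_rot'],o['width'])
for b in honey(s,.012,500)[:2]:print(b,(b[3]-p).round(4))
E
```

```text
[ 0.51243761 -0.39887503  0.16268063] [-3.14000162 -0.00327329  1.70581374] 0.056655545119908904
(np.int32(975), array([628.2,  76.3]), array([613,  50,  27,  49], dtype=int32), array([ 0.7416, -0.2457,  0.012 ])) [ 0.2292  0.1532 -0.1507]
(np.int32(1734), array([321.1, 223.8]), array([297, 200,  49,  48], dtype=int32), array([ 0.5139, -0.3991,  0.012 ])) [ 0.0015 -0.0002 -0.1507]
```

Call:
step_arm([
  [[1, -1, -40, 0, 60], [1, -1, -80, 0, 60], [1, -1, -115, 0, 60], [1, -1, -140, 0, 60], [1, -1, -153, 0, 60], [1, -1, -153, 0, 60], [1, -1, -153, 0, 60]],
])

```text
time: 34.52
tool_pos: [0.5145, -0.4001, 0.0124]
ee_rot: [3.141, 0.0, 1.707]
wrist_force: [0.3, -0.6, 0.4]
width: 0.0563
```

Call:
step_arm([
  [[0, 0, -6, 0, 60], [0, 0, -11, 0, 60], [0, 0, -11, 0, 50], [0, 0, -11, 0, 30], [0, 0, -11, 0, 30], [0, 0, -11, 0, 30], [0, 0, -11, 0, 30], [0, 0, -11, 0, 30]],
])

```text
time: 35.18
tool_pos: [0.5142, -0.4013, 0.0013]
ee_rot: [3.141, 0.001, 1.706]
wrist_force: [-0.2, 0.2, 2.2]
width: 0.0394
```

Call:
step_arm([
  [[0, 0, 0, 0, 30], [0, 0, 0, 0, 30]],
])

```text
time: 35.35
tool_pos: [0.5142, -0.4012, 0.0013]
ee_rot: [3.141, 0.001, 1.706]
wrist_force: [-0.0, 0.7, 4.0]
width: 0.0391
```

Call:
step_arm([
  [[0, 0, 20, 0, 30], [0, 0, 55, 0, 30], [0, 0, 95, 0, 30], [0, 0, 135, 0, 30], [0, 0, 164, 0, 30], [0, 35, 164, 0, 30], [1, 75, 164, 0, 30], [2, 115, 164, 0, 30]],
])

```text
time: 36.02
tool_pos: [0.5157, -0.2853, 0.1648]
ee_rot: [3.141, 0.0, 1.704]
wrist_force: [0.2, 0.5, -0.2]
width: 0.0391
```

Call:
step_arm([
  [[2, 40, 0, 0, 30], [4, 80, 0, 0, 30], [6, 120, 0, 0, 30], [8, 160, 0, 0, 30], [10, 200, 0, 0, 30], [12, 240, 0, 0, 30], [14, 280, 0, 0, 30], [16, 320, 0, 0, 30]],
])

```text
time: 36.68
tool_pos: [0.5313, 0.0361, 0.1642]
ee_rot: [-3.141, -0.0, 1.706]
wrist_force: [0.2, 0.0, 0.2]
width: 0.0393
```

Call:
step_arm([
  [[2, 40, 0, 0, 30], [3, 80, 0, 0, 30], [4, 120, 0, 0, 30], [5, 160, 0, 0, 30], [5, 185, 0, 0, 30], [5, 193, 0, 0, 30], [5, 193, 0, 0, 30], [5, 193, 0, 0, 30]],
])

```text
time: 37.35
tool_pos: [0.5367, 0.2264, 0.164]
ee_rot: [-3.141, 0.001, 1.706]
wrist_force: [-0.5, -1.2, -0.2]
width: 0.0391
```

```bash
python3 - <<'E'
from h import *
s=snap('wrist');o=s['obs'];p=o['tool_pos'];print(p,o['ee_rot'],o['width'])
print(blob(s,(10,110,90),(28,255,255),(240,250,400,345)),proj(s,p+[0,0,.0107]))
E
```

```text
[0.53669021 0.22642986 0.164019  ] [-3.14060045e+00  1.25019774e-03  1.70615581e+00] 0.03910322109295148
(array([318.60351455, 288.64634816]), array([  36,    0,   87,   83, 5463], dtype=int32)) [319.10975746 297.22800235]
```

Call:
step_arm([
  [[0, 1, -10, 0, 30], [0, 1, -25, 0, 30], [0, 1, -35, 0, 30], [0, 1, -40, 0, 30], [0, 1, -43, 0, 30], [0, 1, -43, 0, 30]],
])

```text
time: 37.9
tool_pos: [0.5366, 0.2269, 0.1208]
ee_rot: [-3.14, 0.001, 1.705]
wrist_force: [-0.2, -1.0, -1.0]
width: 0.039
```

Call:
step_arm([
  [[0, 0, -6, 0, 30], [0, 0, -10, 0, 30], [0, 0, -14, 0, 30], [0, 0, -17, 0, 30], [0, 0, -20, 0, 30], [0, 0, -23, 0, 30], [0, 0, -26, 0, 30], [0, 0, -26, 0, 30]],
])

```text
time: 38.57
tool_pos: [0.5375, 0.2271, 0.0967]
ee_rot: [3.14, 0.002, 1.705]
wrist_force: [-1.2, -4.5, 3.6]
width: 0.0394
```

```bash
python3 - <<'E'
from h import *
s=snap('wrist');o=s['obs'];p=o['tool_pos'];print(p,o['width'],o['wrist_force'],o['wrist_torque'])
print(blob(s,(10,110,90),(28,255,255),(240,200,400,345)),proj(s,p+[0,0,.0107]))
E
```

```text
[0.53746387 0.22711773 0.09669959] 0.039351679518587604 [-1.16213108 -4.50964794  3.6262886 ] [-9.28969886e-01  2.74891968e-01 -3.69847890e-04]
(array([317.95610766, 294.10538302]), array([  36,   45,   87,   90, 4830], dtype=int32)) [319.17034916 297.24204887]
```

Same reading as for mount B. I'll go 1 mm lower, release, and press with shut fingers to confirm it is level.

Call:
step_arm([
  [[0, 0, -2, 0, 30], [0, 0, -2, 0, 30], [0, 0, -2, 0, 45], [0, 0, -2, 0, 50], [0, 0, -2, 0, 50], [0, 0, 20, 0, 50], [0, 0, 48, 0, 50], [0, 0, 48, 0, 20]],
])

```text
time: 39.28
tool_pos: [0.5394, 0.2299, 0.1489]
ee_rot: [3.132, -0.003, 1.707]
wrist_force: [0.7, 0.8, 1.6]
width: 0.0434
```

Call:
step_arm([
  [[0, 0, 0, 0, 0], [0, 0, 0, 0, 0], [0, 0, 0, 0, 0], [0, 0, 0, 0, 0], [1, -6, 0, 0, 0], [1, -6, 0, 0, 0]],
])

```text
time: 39.78
tool_pos: [0.5376, 0.2211, 0.1425]
ee_rot: [-3.14, 0.001, 1.705]
wrist_force: [0.0, -1.1, -0.2]
width: 0.0038
```

Call:
step_arm([
  [[0, 0, -8, 0, 0], [0, 0, -16, 0, 0], [0, 0, -22, 0, 0], [0, 0, -26, 0, 0], [0, 0, -29, 0, 0], [0, 0, -30, 0, 0], [0, 0, -30, 0, 0], [0, 0, -30, 0, 0]],
])

```text
time: 40.45
tool_pos: [0.5381, 0.2222, 0.1138]
ee_rot: [3.141, -0.0, 1.706]
wrist_force: [-0.8, -0.6, -0.4]
width: 0.0001
```

Call:
step_arm([
  [[0, 0, -2, 0, 0], [0, 0, -4, 0, 0], [0, 0, -5, 0, 0], [0, 0, -5, 0, 0], [0, 0, -5, 0, 0]],
])

```text
time: 40.87
tool_pos: [0.5382, 0.2223, 0.1092]
ee_rot: [3.14, -0.0, 1.706]
wrist_force: [0.1, 0.4, 2.5]
width: 0.0001
```

Call:
step_arm([
  [[0, 0, -2, 0, 0], [0, 0, -2, 0, 0], [-1, 8, -2, 0, 0], [-1, 8, -2, 0, 0], [-1, 8, 20, 0, 0], [-1, 8, 60, 0, 0], [-1, 8, 90, 0, 0], [-1, 8, 90, 0, 0]],
])

```text
time: 41.53
tool_pos: [0.5397, 0.2317, 0.206]
ee_rot: [3.129, -0.003, 1.707]
wrist_force: [0.3, 0.5, 1.0]
width: 0.0009
```

```bash
python3 - <<'E'
from h import *
s=snap('wrist');o=s['obs'];p=o['tool_pos'];print(p,o['wrist_force'])
b=blob(s,(10,110,90),(28,255,255),(240,150,400,300));print(b,onz(s,b[1][0]+b[1][2]/2+240,b[1][1]+b[1][3]/2+150,.109))
h=cv2.cvtColor(s['frame'],cv2.COLOR_RGB2HSV)
t=snap('top');c,n=np.cos(.1355),np.sin(.1355)
for th in np.arange(1.5,2.31,.1):
  y=.048-.093*np.cos(th);print(round(th,1),round(y,3),round(.131+.093*np.sin(th),3),proj(t,[.5367-n*y,.2275+c*y,.131+.093*np.sin(th)]).round(1))
for b in honey(t):print(b)
E
```

```text
[0.53965756 0.23168916 0.20600801] [0.32688452 0.48398976 1.02614963]
(array([311.16086317, 242.38057872]), array([  44,   62,   55,   57, 2039], dtype=int32)) [0.53546662 0.22983095 0.109     ]
1.5 0.041 0.224 [157.2 243.3]
1.6 0.051 0.224 [152.8 243.8]
1.7 0.06 0.223 [148.7 244.4]
1.8 0.069 0.222 [144.7 245.1]
1.9 0.078 0.219 [140.9 245.7]
2.0 0.087 0.216 [137.5 246.4]
2.1 0.095 0.211 [134.3 247.1]
2.2 0.103 0.206 [131.6 247.8]
2.3 0.11 0.2 [129.2 248.4]
(np.int32(215), array([189.3, 246.5]), array([181, 239,  19,  17], dtype=int32), array([0.5429, 0.2508, 0.012 ]))
```

No honey is left on the bench. The cover stands at about 2.0 rad with its edge about 87 mm to +y of the mouth. I'll go over it and push it shut from behind.

Call:
step_arm([
  [[0, 0, 40, 0, 0], [0, 0, 80, 0, 0], [0, 0, 85, 0, 0], [-5, 38, 85, 0, 0], [-10, 76, 85, 0, 0], [-15, 114, 85, 0, 0], [-16, 117, 60, 0, 0], [-16, 117, 30, 0, 0]],
])

```text
time: 42.3
tool_pos: [0.5205, 0.3504, 0.228]
ee_rot: [3.139, -0.002, 1.71]
wrist_force: [0.8, 0.5, -0.9]
width: 0.0005
```

Call:
step_arm([
  [[0, 0, -20, 0, 0], [0, 0, -42, 0, 0], [0, 0, -42, 0, 0], [0, 0, -42, 0, 0]],
])

```text
time: 42.63
tool_pos: [0.5193, 0.3466, 0.1829]
ee_rot: [-3.135, 0.002, 1.706]
wrist_force: [-0.4, 0.4, 0.5]
width: 0.0007
```

Call:
step_arm([
  [[2, -15, 0, 0, 0], [4, -30, 0, 0, 0], [5, -40, 0, 0, 0], [6, -50, 0, 0, 0], [8, -60, 0, 0, 0], [9, -70, 0, 0, 0], [11, -80, 0, 0, 0], [12, -90, 0, 0, 0]],
])

```text
time: 43.3
tool_pos: [0.533, 0.256, 0.1864]
ee_rot: [-3.141, -0.0, 1.706]
wrist_force: [-0.7, 1.1, -0.1]
width: 0.0002
```

Call:
step_arm([
  [[1, -10, 0, 0, 0], [3, -20, 0, 0, 0], [4, -30, -6, 0, 0], [5, -40, -14, 0, 0], [6, -46, -24, 0, 0], [7, -50, -34, 0, 0], [7, -52, -42, 0, 0], [7, -52, -44, 0, 0]],
])

```text
time: 43.97
tool_pos: [0.5387, 0.2042, 0.1396]
ee_rot: [-3.137, 0.001, 1.705]
wrist_force: [0.7, 0.6, 1.0]
width: 0.0006
```

Call:
step_arm([
  [[0, 0, -2, 0, 0], [0, 0, -4, 0, 0], [0, 0, -4, 0, 0]],
])

```text
time: 44.22
tool_pos: [0.5398, 0.2055, 0.1384]
ee_rot: [-3.142, -0.0, 1.706]
wrist_force: [0.4, 0.1, 0.3]
width: 0.0004
```

Pressing slowly until there is contact force.

Call:
step_arm([
  [[0, 0, -2, 0, 0], [0, 0, -3, 0, 0], [0, 0, -3, 0, 0]],
])

```text
time: 44.47
tool_pos: [0.54, 0.2054, 0.1357]
ee_rot: [3.141, -0.0, 1.706]
wrist_force: [0.5, 0.1, -0.7]
width: 0.0001
```

Call:
step_arm([
  [[0, 0, -1, 0, 0], [0, 0, -2, 0, 0], [0, 0, -2, 0, 0]],
])

```text
time: 44.72
tool_pos: [0.5401, 0.2053, 0.1343]
ee_rot: [3.141, -0.0, 1.706]
wrist_force: [-2.1, 0.6, 3.2]
width: 0.0005
```

Call:
step_arm([
  [[0, 0, -1, 0, 0], [0, 0, -2, 0, 0], [0, 0, -2, 0, 0]],
])

```text
time: 44.97
tool_pos: [0.5401, 0.2053, 0.1341]
ee_rot: [3.139, -0.0, 1.706]
wrist_force: [-3.5, -0.6, 9.5]
width: 0.0003
```

Call:
step_arm([
  [[0, 0, 10, 0, 0], [0, 0, 45, 0, 0], [0, -20, 85, 0, 0], [0, -60, 95, 0, 0], [0, -95, 95, 0, 0], [0, -95, 95, 0, 0], [0, -95, 95, 0, 0]],
])

```text
time: 45.55
tool_pos: [0.5401, 0.1087, 0.2269]
ee_rot: [3.141, -0.0, 1.702]
wrist_force: [-0.4, 1.4, -0.5]
width: 0.0005
```

```bash
python3 - <<'E'
from h import *
s=snap('wrist');o=s['obs'];p=o['tool_pos'];print(p,o['ee_rot'],o['wrist_force'])
t=snap('side')
a=cv2.resize(s['frame'][20:320,160:480,::-1],(480,450));b=cv2.resize(t['frame'][120:270,240:350,::-1],(320,450),interpolation=2)
cv2.imwrite('pics/end.png',np.hstack([a,b]))
c,n=np.cos(.1355),np.sin(.1355)
for th in(0,.06,.15):
  y=.048-.093*np.cos(th);z=.131+.093*np.sin(th)
  for x in(-.032,.032):print(th,(proj(s,[.5367+c*x-n*y,.2275+n*x+c*y,z])-[160,20])*1.5,((proj(t,[.5367+c*x-n*y,.2275+n*x+c*y,z])-[240,120])*3).round(1))
E
```

```text
[0.54012878 0.10866786 0.22691624] [ 3.14080416e+00 -2.35029022e-04  1.70249197e+00] [-0.35219541  1.38724299 -0.45813662]
0 [195.41906431 172.65398986] [102.6 116.7]
0 [336.15739732 172.25161682] [182.4  92. ]
0.06 [194.52586461 172.22861705] [102.  110.8]
0.06 [338.19627168 171.82000824] [182.   86.1]
0.15 [193.08970945 170.05994353] [100.8 101.5]
0.15 [341.45738523 169.64244586] [181.2  76.7]
```

View pics/end.png

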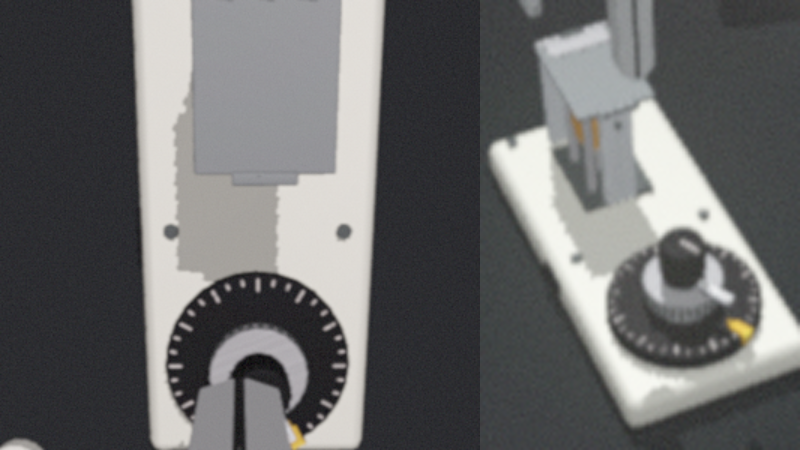

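The cover lies level: its edge is at row 173 as predicted for 0 rad, and it stopped hard at 9.5 N. The pointer stands at the clip, the mounts are visible under the cover, and the arm touches nothing. Handing in.

```bash
python3 - <<'E'
from h import *
for b in honey(snap('top')):print(b)
print(robot.close_job())
E
```

```text
the job is handed in; nothing more can be done
None
```

The job is handed in at about 45 s of the 210 s allowed. There were three honey-coloured mounts on the bench, and all three are now in the magazine with the cover shut. The knob is on the index and the lock ring is tight again. No verdict was reported.

- **Ring and knob:** I slackened the ring, turned the knob about 180° clockwise, and turned the ring clockwise until it would turn no further. The released pointer read −58° against about −57° for the clip, under 1 mm apart. The ring's dark mark can no longer be seen, which fits it lying under the pointer at full tight (1.2 rad). The torque reading was noisy and did not show the end stop clearly.
- **Mounts:** One mount was knocked aside early in the run and I found it again before picking it up. The second mount looked tilted while gripped, and the third gave the same readings. A press with shut fingers after each release met only about 2.5–3 N of spring, 1–3 mm below the mouth, so both lay level. The first mount got no such press and was checked by camera only. No honey colour shows on the bench any more.
- **Cover:** It stopped hard at 9.5 N, and in the picture its free edge lies where it should when fully shut.
- **Other objects:** I did not knowingly touch anything else on the bench, but I did not measure the other objects' positions at the end.

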